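# Charge the mill jar from the tipping bowl

### The job

Take the folded metal card off its rail, stand it on edge, slantwise, on the floor of the tipping bowl so that it shuts off the pouring lip except for a narrow gap at the corner above the open mill jar, and press the bowl down with it, without slamming it or leaning hard, so that all five grinding balls run along the card and out through that gap into the jar. Should they jam, ease the bowl up and tip it again; then let the bowl come back up, hang the card over the rail again by its fold, and leave the jar's lid and the clay vase where they are.

Things in the scene. Friction and masses are not known exactly. Their poses are not given: they have to be found in the camera images.
- pan: Tipping bowl: shallow steel bowl, D-shaped from above, hung on trunnions 187 mm above the table. Origin mid trunnion axis (y); -x to the straight pouring lip (towards the robot), z square to its flat floor. Inside: floor at z = 12 mm, lip at x = -140 mm, width 200 mm, straight sides to x = 0, then a half-round back of radius 100 mm. Sides and back 45 mm high, 3 mm thick; no wall at the lip.
- pan_floor (a point): Point of the bowl's floor over the trunnion axis (axes as the bowl's). A counterweight holds the bowl on a stop, lip raised 0.157 rad; 6 to 15 N down on the floor ahead of the trunnions tips it, lip down, up to a second stop 0.50 rad further (floor 0.343 rad down to the lip). Let go, it comes back by itself. The stand's cheeks, at y = +-130 mm, reach 205 mm above the table.
- pan_lip (a point): Middle of the pouring lip, on the upper face of the bowl's floor (axes as the bowl's). About 221 mm above the table with the bowl at rest, 151 mm with it fully tipped.
- card: Aluminium card, 180 mm long (y), its top folded over into an upside-down channel by which it hangs; 0.4 kg, hangs plumb. Plate at x = -14 to -10 mm, z = 0 (straight lower edge, origin) to 98 mm; top of fold z = 98 to 102 mm; back strip x = 10 to 15 mm, z = 70 to 98 mm. Channel 20 mm wide, open below and at its ends; fold 29 mm wide over its outer faces.
- card_grip (a point): Point to pinch: middle of the card's fold, half-way between its two outer faces, 12 mm below the inside of the fold, 86 mm above the lower edge and 12.5 mm behind (+x of) the middle of the plate's thickness (axes as the card's).
- card_fold (a point): Middle of the inside top of the card's fold, 98 mm above its lower edge, which rests on the bar when the card hangs (axes as the card's).
- rail: The card's rail, fixed to the table left or right of the bowl (it varies): a level flat bar 270 mm long (its y), 10 mm thick (its x), 20 mm high, top 130 mm above the table, on posts at y = +-128 mm. Origin on the table below the bar's middle.
- jar_mouth (a point): Centre of the round mouth of the open white porcelain mill jar, 115 mm above the table, 112 mm across inside; the jar is 132 mm across and fixed. It stands below the left or the right corner of the bowl's lip (it varies): the centre 30 to 42 mm in front of the lip at rest and 68 mm to that side of the lip's middle.
- ball0: White porcelain grinding ball, 36 mm across, about 58 g; origin at its centre. The five start huddled against the rounded back wall of the bowl.
- ball1: White porcelain grinding ball, 36 mm across, about 58 g; origin at its centre. The five start huddled against the rounded back wall of the bowl.
- ball2: White porcelain grinding ball, 36 mm across, about 58 g; origin at its centre. The five start huddled against the rounded back wall of the bowl.
- ball3: White porcelain grinding ball, 36 mm across, about 58 g; origin at its centre. The five start huddled against the rounded back wall of the bowl.
- ball4: White porcelain grinding ball, 36 mm across, about 58 g; origin at its centre. The five start huddled against the rounded back wall of the bowl.
- jar_lid: Bystander: the jar's lid, a white porcelain disc 116 mm across and 38 mm high with a knob, lying on the table below the other corner of the lip. Origin under its centre.
- vase: Bystander: unfired dark clay vase, 110 mm across, 120 mm high, on the side away from the rail. Origin under its centre.

How it is judged:
By the outcome, as a careful person would: the job done as asked, in the order asked, and still so for the second after the job is handed in, with the robot touching nothing.
It also fails if it takes over 64 s, if anything falls off the work surface, if the arm or the gripper's body presses on something with over 40 N, if the wrist force passes 120 N, or if a joint passes its speed limit or range.

### The arm

A 6-joint arm with a two-finger parallel gripper is mounted at the origin on the work surface. World frame = base frame: x ahead of the robot, y to its left, z up, the work surface at z = 0. Lengths are in m, angles in degrees, forces in N, time in s.
With the tool pointing down it reaches from about 0.375 to 0.9 m from the base axis. Payload 3.1 kg.
Tool frame: the origin (TCP) lies midway between the tips of the shut fingers; the grasp point (between the pads) lies 19 mm behind it; z points along the fingers, y is the direction in which the jaws open and shut (so a half turn about z gives the same grasp; the last joint's range is limited). The gripper opens to 87 mm and grips with 3 to 60 N. Pads are 19 mm wide; open, the fingers measure 117 mm over their backs; the gripper's body (75 mm by 190 mm) begins 51 mm behind the grasp point.
Start: joints at [66.95, 30.224, 82.088, -0, 67.689, -10.227], TCP at [0.139, 0.609, 0.223] pointing down, gripper open.
Joint ranges: [-176.69, 176.69], [-43.24, 126.21], [12.49, 139.97], [-82, 262], [0, 151.66], [-163.58, 163.58]. Speed limits (degrees/s): [159.86, 159.86, 180, 180, 180, 180].

### API

Orientations are given as a 3x3 rotation matrix whose columns are the frame's x, y, z axes.
In Python, from rig import bot, capture, get_calibration gives the robot as it stands.
- The arm moves only by the tool play_rows, never from a script. Its arguments are lists of equal length, an entry for each row: "fingers": the closure in counts, from 0 (fully open) to 255 (shut); "linear": the shift along the tool's x, y, z in mm, a list of three; "rot": the turn, a rotation vector about the tool's x, y, z in degrees, a list of three. A call has 1 to 20 rows; each row is the pose to reach, as a shift and turn from the pose commanded when the call began, along the tool's axes at that moment; what a row does not reach only later rows make up. A row lasts 1/10 s, in which the tool goes at most 50 mm and 8.59 degrees, less where a joint would pass 70% of its speed; a pose out of reach is approached as far as the arm can. A call with a gripper value outside its range is refused whole. The fingers move at their own pace and stop on an object; the grip force is fixed at half the most. Time passes only in rows, so rows that repeat a pose let the fingers close. It gives the time, the measured TCP pose, the force and the opening at its end, in the units of the state.
- bot.read_state(): the state, without advancing time (a new reading comes with each control period).
- capture(name): name is "side" or "top"; returns the picture (420x560x3 uint8, red, green, blue); there is no depth.
- get_calibration(name): a dict with "vfov" (degrees; the focal length in pixels is half the picture's height over the tangent of half this angle, whatever the lens; pixels are square), "cx", "cy" (the principal point, pixels), "dist" ([k1, k2, p1, p2, k3] as OpenCV has them; the pictures are not rectified), "camera_from_world" (4x4, takes a point from world to camera coordinates). Camera axes: x right, y down, z forward; pixel columns grow to the right and rows downward; lengths in m; the calibration is good to about 2 mm. A picture is of the moment at which its call begins. get_calibration takes no time and is no camera call.
- bot.hand_in(): hands the job in, once; it reports no verdict.
The state is a dict: "time_s": time; "joint_positions": joint angles; "qvel": joint speeds; "tau": joint torques, N m; "position": TCP position; "tcp_rot": TCP orientation; "force": force on the tool from outside, world axes, zero at the start; "moment": the same for the moment, N m; "opening": opening from 0.0 (shut) to 1.0 (fully open).
Only numpy, scipy, OpenCV 4.12 (cv2) and the standard library are available. Lean on these libraries where they do the work, as an engineer would, in place of code of your own. Each camera call takes 0.05 s, during which the arm holds its last target.

## Working session

There is one attempt and no reset: what is moved stays moved. The work goes in short steps, Python scripts to look and compute and a tool call to move; the robot and the scene stay as the last step left them, time stands still between calls to the robot, and variables do not carry over. Pictures are saved under pics/ and viewed, and the job is handed in when it is done.

Besides the shell and the picture viewer there is one more tool, called as name(argument=value, ...) on one line, values as JSON. play_rows: Moves the arm, as the interface text tells. Its arguments: {"type":"object","properties":{"fingers":{"type":"array"},"linear":{"type":"array"},"rot":{"type":"array"}},"required":["fingers","linear","rot"]}

```bash
ls; mkdir -p pics; python3 - <<'E'
from rig import bot, capture, get_calibration
import cv2
for n in("side","top"):
    im=capture(n); cv2.imwrite(f"pics/{n}0.png",im[:,:,::-1]); print(n,get_calibration(n))
print(bot.read_state())
E
```

```text
pics
side {'vfov': 56.43493151470324, 'cx': 277.6979335937107, 'cy': 207.694336712544, 'dist': array([-0.02586574,  0.        ,  0.        ,  0.        ,  0.        ]), 'camera_from_world': array([[-0.79483045, -0.60663843, -0.01530918,  0.46953159],
       [-0.4208026 ,  0.56917065, -0.70637804,  0.36108102],
       [ 0.4372296 , -0.55500864, -0.70766919,  0.70399816],
       [ 0.        ,  0.        ,  0.        ,  1.        ]])}
top {'vfov': 49.97054683409589, 'cx': 282.4871950861957, 'cy': 206.6486163611225, 'dist': array([-0.00029051,  0.        ,  0.        ,  0.        ,  0.        ]), 'camera_from_world': array([[-0.02442312, -0.99962941, -0.01202324,  0.03081261],
       [-0.98372877,  0.02617248, -0.17774337,  0.6209189 ],
       [ 0.17799218,  0.00748656, -0.98400342,  1.07914504],
       [ 0.        ,  0.        ,  0.        ,  1.        ]])}
{'time_s': 0.1, 'joint_positions': array([ 6.69512266e+01,  3.02737114e+01,  8.21506691e+01,  6.36819786e-04,
        6.76879108e+01, -1.02269083e+01]), 'qvel': array([-0.05407435, -0.1501733 , -0.22309565, -0.03364448,  0.17280948,
        0.1316725 ]), 'tau': array([-4.65043922e-04, -4.40986526e+01, -1.77150464e+01,  6.34798058e-02,
        5.34323242e-02, -5.39461860e-05]), 'position': array([0.13839939, 0.60880076, 0.22165969]), 'tcp_rot': array([[-9.75063659e-01,  2.21923991e-01, -7.76771701e-04],
       [ 2.21925062e-01,  9.75062064e-01, -1.79937377e-03],
       [ 3.58076409e-04, -1.92688908e-03, -9.99998079e-01]]), 'force': array([-0.57094435,  0.03080396, -0.07781127]), 'moment': array([ 2.11502292e-02,  2.26140085e-02, -6.05336829e-05]), 'opening': 0.9988698541252351}
```

View pics/side0.png

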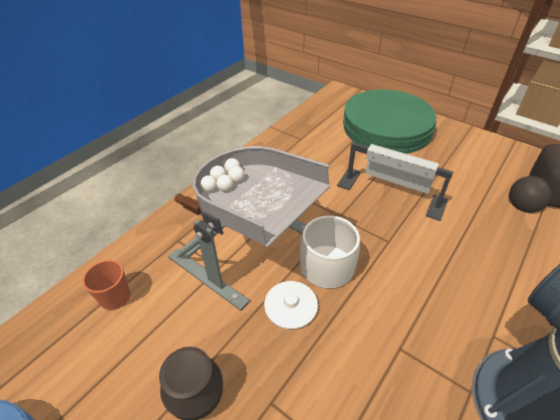

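View pics/top0.png

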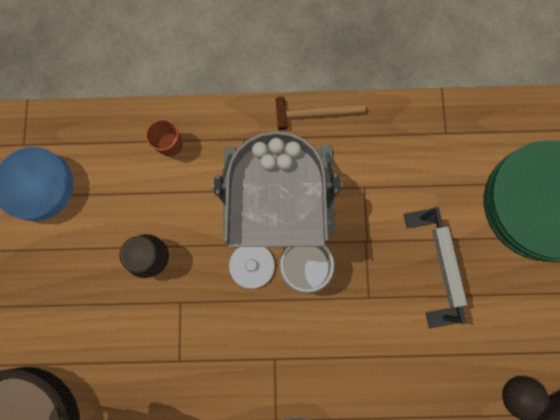

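```bash
cat > h.py <<'E'
import numpy as np,cv2
from rig import bot,capture,get_calibration
C={n:get_calibration(n) for n in("side","top")}
def K(n):
    f=210/np.tan(np.radians(C[n]['vfov']/2)); return np.array([[f,0,C[n]['cx']],[0,f,C[n]['cy']],[0,0,1.]])
def ray(n,p):
    T=C[n]['camera_from_world'];u=cv2.undistortPoints(np.array([[p]],float),K(n),C[n]['dist'])[0,0]
    R=T[:3,:3];d=R.T@np.array([u[0],u[1],1]);return -R.T@T[:3,3],d/np.linalg.norm(d)
def onz(n,p,z):
    o,d=ray(n,p);return o+d*(z-o[2])/d[2]
def tri(ps,pt):
    o1,d1=ray("side",ps);o2,d2=ray("top",pt)
    A=np.stack([d1,-d2],1);s=np.linalg.lstsq(A,o2-o1,rcond=None)[0]
    a=o1+d1*s[0];b=o2+d2*s[1];return (a+b)/2,np.linalg.norm(a-b)
def proj(n,P):
    T=C[n]['camera_from_world'];P=np.atleast_2d(np.array(P,float))
    return cv2.projectPoints(P,cv2.Rodrigues(T[:3,:3])[0],T[:3,3],K(n),C[n]['dist'])[0][:,0]
def crop(im,x0,y0,w,h,s,name):
    c=cv2.resize(im[y0:y0+h,x0:x0+w],None,fx=s,fy=s,interpolation=cv2.INTER_CUBIC)
    cv2.imwrite(name,c[:,:,::-1])
E
python3 - <<'E'
from h import *
t=cv2.imread("pics/top0.png")[:,:,::-1];s=cv2.imread("pics/side0.png")[:,:,::-1]
crop(t,205,120,150,180,3,"pics/t_bowl.png")
crop(t,395,200,90,135,4,"pics/t_rail.png")
crop(s,330,130,140,95,5,"pics/s_rail.png")
crop(s,185,140,190,150,4,"pics/s_bowl.png")
E
```

```text
(no output)
```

View pics/t_bowl.png

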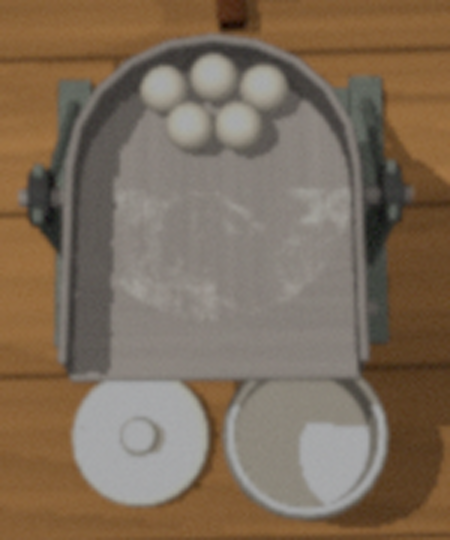

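View pics/t_rail.png

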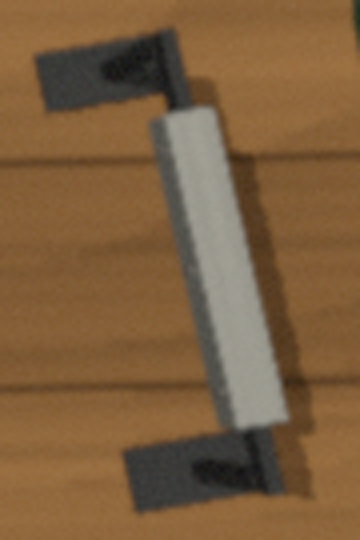

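View pics/s_rail.png

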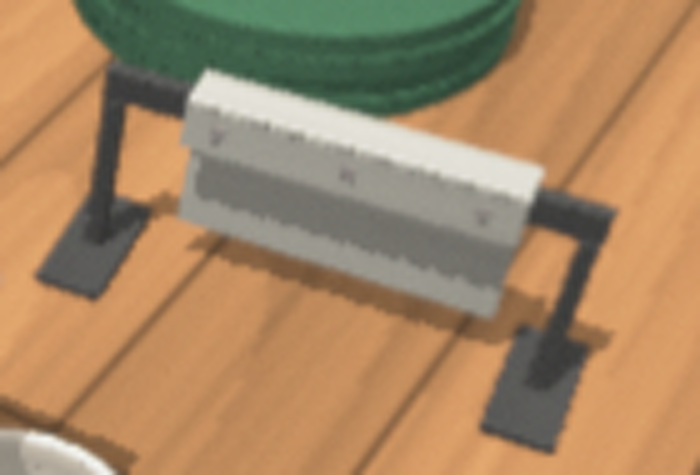

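View pics/s_bowl.png

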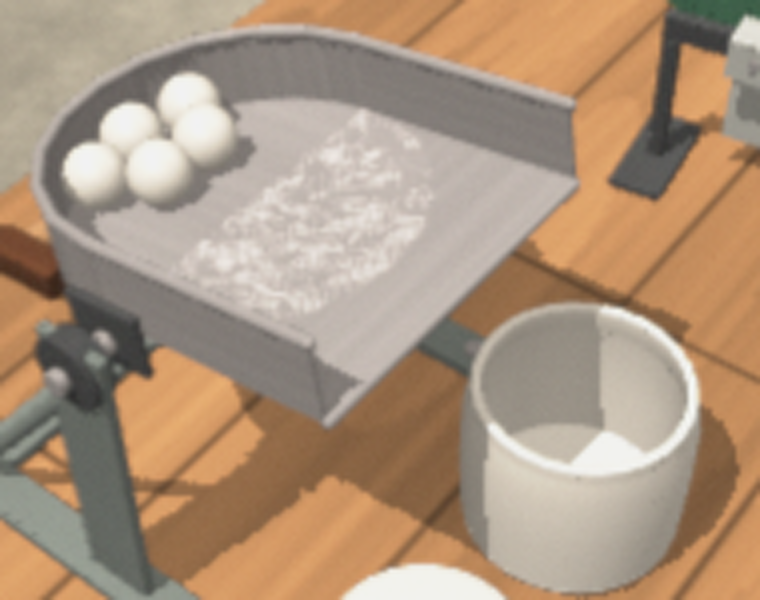

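```bash
python3 - <<'E'
from h import *
np.set_printoptions(precision=4,suppress=True)
for n in C: print(n,ray(n,(280,210)))
print("lip",[onz("top",p,.221) for p in((205+72/3,120+378/3),(205+358/3,120+375/3))])
q=[(167,113),(213,106),(288,418),(236,430)]
c=[onz("top",(395+a/4,200+b/4),.134) for a,b in q];print("cardtop",np.array(c),np.mean(c,0),[np.linalg.norm(c[i]-c[(i+1)%4]) for i in range(4)])
q=[(207,70),(545,170),(530,207),(187,102)]
c=[onz("side",(330+a/5,130+b/5),.134) for a,b in q];print("cardtop side",np.array(c),np.mean(c,0),[np.linalg.norm(c[i]-c[(i+1)%4]) for i in range(4)])
# lip from side: corners
sp=[(185+326/4,140+424/4),(185+577/4,140+184/4)]
tp=[(205+72/3,120+378/3),(205+358/3,120+375/3)]
print([onz("side",p,.221) for p in sp]); print([tri(a,b) for a,b in zip(sp,tp)])
# jar mouth
for n,cx,cy in(("top",205+306/3,120+440/3),("side",185+583/4,140+390/4)):print("jar",onz(n,(cx,cy),.115))
# trunnion ends top: (22,198),(408,195)
print([onz("top",(205+a/3,120+b/3),.187) for a,b in((22,198),(408,195))])
# bar ends
print("bar",[onz("top",(395+a/4,200+b/4),.130) for a,b in((152,38),(174,30),(280,487),(262,492))])
print("lid",onz("top",(205+140/3,120+440/3),.02),"vase",onz("top",(145,250),.12))
E
```

```text
side (array([0.2173, 0.47  , 0.7604]), array([ 0.4301, -0.5552, -0.7119]))
top (array([0.4195, 0.0065, 1.1726]), array([ 0.1708,  0.0132, -0.9852]))
lip [array([0.5101, 0.1289, 0.221 ]), array([ 0.507 , -0.0726,  0.221 ])]
cardtop [[ 0.5471 -0.341   0.134 ]
 [ 0.5505 -0.3679  0.134 ]
 [ 0.3734 -0.3939  0.134 ]
 [ 0.3675 -0.3643  0.134 ]] [ 0.4596 -0.3668  0.134 ] [np.float64(0.02704877014666533), np.float64(0.17904154149914467), np.float64(0.03020453073132797), np.float64(0.18111742627648694)]
cardtop side [[ 0.5485 -0.3637  0.134 ]
 [ 0.3706 -0.3886  0.134 ]
 [ 0.3657 -0.3559  0.134 ]
 [ 0.5436 -0.3319  0.134 ]] [ 0.4571 -0.3601  0.134 ] [np.float64(0.17967236751921564), np.float64(0.033055779866679035), np.float64(0.179512548989467), np.float64(0.03216917194684507)]
[array([0.5083, 0.1352, 0.221 ]), array([ 0.5036, -0.0662,  0.221 ])]
[(array([0.5115, 0.1303, 0.2137]), np.float64(0.0016850258721042666)), (array([ 0.5075, -0.0733,  0.2138]), np.float64(0.0003092674656112602))]
jar [ 0.4674 -0.0391  0.115 ]
jar [ 0.4687 -0.032   0.115 ]
[array([0.6491, 0.1703, 0.187 ]), array([ 0.6435, -0.1182,  0.187 ])]
bar [array([ 0.5919, -0.3374,  0.13  ]), array([ 0.5963, -0.3506,  0.13  ]), array([ 0.3356, -0.3874,  0.13  ]), array([ 0.3332, -0.3771,  0.13  ])]
lid [0.4752 0.0973 0.02  ] vase [0.5153 0.3389 0.12  ]
```

```bash
cat > plan.py <<'E'
import numpy as np,json,os
from scipy.spatial.transform import Rotation as Ro
np.set_printoptions(precision=3,suppress=True)
def down(h): # tool y heading in deg, pointing down
    h=np.radians(h);y=np.array([np.cos(h),np.sin(h),0]);z=np.array([0,0,-1.]);return np.stack([np.cross(y,z),y,z],1)
def load():
    if not os.path.exists("cmd.json"): return np.array([.139,.609,.223]),down(77.177)
    d=json.load(open("cmd.json"));return np.array(d["p"]),np.array(d["R"])
def rows(poses):
    p,R=load()
    for P,Q in poses: print((R.T@(np.array(P)-p)*1000).round(1).tolist(),Ro.from_matrix(R.T@Q).as_rotvec(degrees=True).round(2).tolist())
def done(lin,rot):
    p,R=load();p2=p+R@np.array(lin)/1000;R2=R@Ro.from_rotvec(rot,degrees=True).as_matrix()
    json.dump({"p":p2.tolist(),"R":R2.tolist()},open("cmd.json","w"));print("cmd",p2);print(R2)
E
python3 - <<'E'
from plan import *
L=[]
for i in range(1,6):
    f=i/5;a=np.radians(67+f*(-38.6-67));r=.58
    h=77.177+f*(-81.9-77.177)
    L.append(([r*np.cos(a),r*np.sin(a),.38 if i<5 else .25],down(h)))
L.append(([.4585,-.3635,.20],down(-81.9)))
rows(L)
E
```

```text
[-300.9, -129.1, -157.0] [0.0, 0.0, 31.82]
[-459.3, -270.9, -157.0] [0.0, 0.0, 63.63]
[-555.8, -460.3, -157.0] [0.0, 0.0, 95.45]
[-577.7, -671.8, -157.0] [0.0, 0.0, 127.26]
[-521.9, -876.9, -27.0] [0.0, 0.0, 159.08]
[-527.4, -877.3, 23.0] [0.0, 0.0, 159.08]
```

play_rows(fingers=[0,0,0,0,0,0,0,0,0,0,0,0,0,0,0,0,0,0,0,0], linear=[[-301,-129,-157],[-301,-129,-157],[-301,-129,-157],[-301,-129,-157],[-301,-129,-157],[-301,-129,-157],[-301,-129,-157],[-459,-271,-157],[-459,-271,-157],[-459,-271,-157],[-459,-271,-157],[-459,-271,-157],[-556,-460,-157],[-556,-460,-157],[-556,-460,-157],[-556,-460,-157],[-578,-672,-157],[-578,-672,-157],[-578,-672,-157],[-578,-672,-157]], rot=[[0,0,32],[0,0,32],[0,0,32],[0,0,32],[0,0,32],[0,0,32],[0,0,32],[0,0,64],[0,0,64],[0,0,64],[0,0,64],[0,0,64],[0,0,95],[0,0,95],[0,0,95],[0,0,95],[0,0,127],[0,0,127],[0,0,127],[0,0,127]])

```text
time_s: 2.1
position: [0.5548, -0.1513, 0.3791]
tcp_rot: [[0.767, 0.641, -0.001], [0.641, -0.767, 0.001], [-0.0, -0.001, -1.0]]
force: [0.8, 0.6, 0.0]
opening: 1.0
```

```bash
cat >> plan.py <<'E'
def sync():
    from rig import bot
    s=bot.read_state();json.dump({"p":list(map(float,s["position"])),"R":s["tcp_rot"].tolist()},open("cmd.json","w"));return s
E
python3 - <<'E'
from plan import *
s=sync();print(s['position'],s['qvel'])
rows([([.4585,-.3635,.30],down(-81.9)),([.4585,-.3635,.20],down(-81.9))])
E
```

```text
[ 0.555 -0.151  0.379] [-48.389   5.975  -8.974   0.243   2.449  12.289]
[-210.0, 101.2, 79.0] [-0.05, 0.03, 31.78]
[-210.0, 101.3, 179.0] [-0.05, 0.03, 31.78]
```

play_rows(fingers=[0,0,0,0,0,0,0,0,0,0,0], linear=[[-210,101,79],[-210,101,79],[-210,101,79],[-210,101,79],[-210,101,79],[-210,101,179],[-210,101,179],[-210,101,179],[-210,101,179],[-210,101,179],[-210,101,179]], rot=[[0,0,32],[0,0,32],[0,0,32],[0,0,32],[0,0,32],[0,0,32],[0,0,32],[0,0,32],[0,0,32],[0,0,32],[0,0,32]])

```text
time_s: 3.2
position: [0.4619, -0.3632, 0.2036]
tcp_rot: [[0.99, 0.143, 0.004], [0.143, -0.99, -0.005], [0.003, 0.005, -1.0]]
force: [-0.0, -1.0, -0.1]
opening: 1.001
```

```bash
python3 - <<'E'
from h import *
from plan import *
t=capture("top");s=capture("side")
st=sync();print(st['position'],st['qvel'],st['force']);print(st['tcp_rot'])
for n in("top","side"):
    print(n,proj(n,[st['position']]))
crop(t,360,150,140,190,3,"pics/t1.png");crop(s,320,90,160,130,4,"pics/s1.png")
E
```

```text
[ 0.461 -0.363  0.203] [-0.193  0.462  0.751  0.012 -0.192 -0.031] [-0.346 -0.28  -0.02 ]
[[ 0.99   0.143  0.003]
 [ 0.143 -0.99  -0.003]
 [ 0.002  0.004 -1.   ]]
top [[460.952 263.718]]
side [[407.086 133.673]]
```

View pics/t1.png

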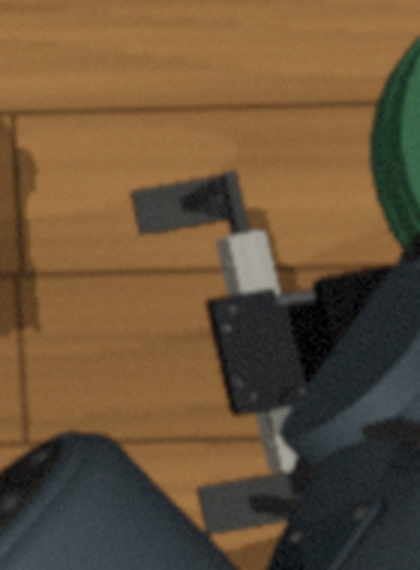

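View pics/s1.png

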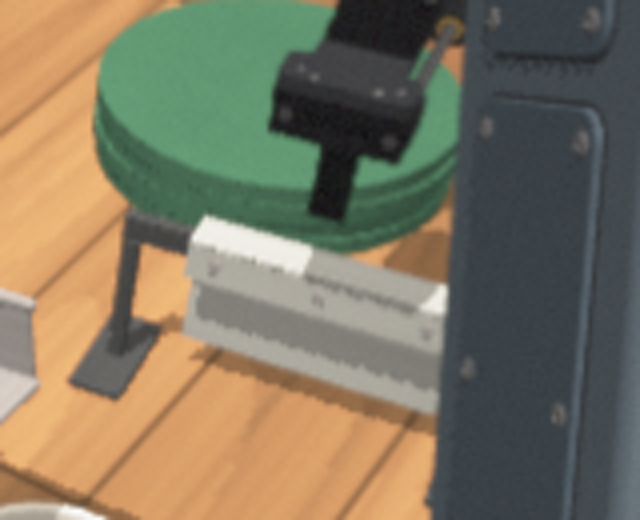

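```bash
python3 - <<'E'
from h import *
from plan import *
p,R=load()
for o in(-.0435,-.0585):
  for x in(-.0095,.0095):
    print(o,x,(proj("side",[p+R@np.array([x,o,0])])[0]-[320,90])*4)
E
```

```text
-0.0435 -0.0095 [343.53 216.  ]
-0.0435 0.0095 [312.491 207.118]
-0.0585 -0.0095 [336.353 229.296]
-0.0585 0.0095 [305.053 220.235]
```

```bash
python3 - <<'E'
from plan import *
rows([([.4585,-.3635,.110],down(-81.9)),([.4585,-.3635,.099],down(-81.9))])
E
```

```text
[-3.2, -0.1, 92.9] [0.22, -0.14, 0.12]
[-3.3, -0.1, 103.9] [0.22, -0.14, 0.12]
```

play_rows(fingers=[0,0,0,0,0,0,100,100,120,130,255,255,255,255,255], linear=[[-3,0,50],[-3,0,93],[-3,0,104],[-3,0,104],[-3,0,104],[-3,0,104],[-3,0,104],[-3,0,104],[-3,0,104],[-3,0,104],[-3,0,104],[-3,0,104],[-3,0,104],[-3,0,104],[-3,0,104]], rot=[[0.2,-0.1,0.1],[0.2,-0.1,0.1],[0.2,-0.1,0.1],[0.2,-0.1,0.1],[0.2,-0.1,0.1],[0.2,-0.1,0.1],[0.2,-0.1,0.1],[0.2,-0.1,0.1],[0.2,-0.1,0.1],[0.2,-0.1,0.1],[0.2,-0.1,0.1],[0.2,-0.1,0.1],[0.2,-0.1,0.1],[0.2,-0.1,0.1],[0.2,-0.1,0.1]])

```text
time_s: 4.8
position: [0.4575, -0.363, 0.0965]
tcp_rot: [[0.99, 0.141, -0.002], [0.141, -0.99, 0.002], [-0.002, -0.003, -1.0]]
force: [-0.1, -1.3, -1.5]
opening: 0.328
```

```bash
python3 - <<'E'
from h import *
from plan import *
st=sync();print(st['position'],st['force'],st['moment'],st['opening']);print(st['tcp_rot'])
t=capture("top");s=capture("side")
crop(t,380,180,120,160,3,"pics/t2.png");crop(s,320,110,160,110,4,"pics/s2.png")
E
```

```text
[ 0.458 -0.363  0.097] [-0.066 -1.319 -1.547] [-0.283  0.119  0.039] 0.3282624496731663
[[ 0.99   0.141 -0.002]
 [ 0.141 -0.99   0.002]
 [-0.002 -0.003 -1.   ]]
```

View pics/s2.png

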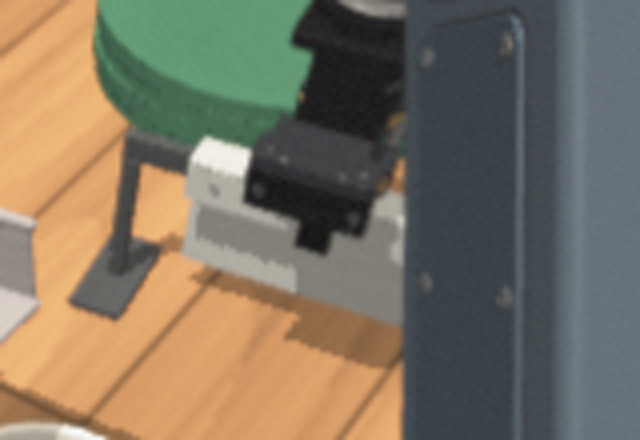

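```bash
cat > bowl.py <<'E'
from plan import *
O=np.array([.6455,.029,.187]);PSI=np.radians(-1.0)
A=37.;E1=np.array([-134.,-50.])
EDGE=65. # TCP above card lower edge along -tool z
SX=0.    # card centre minus TCP along tool x, mm
def Rb(th): return Ro.from_euler('ZY',[PSI,th]).as_matrix()
def tool(th,up=0.,dx=0,dy=0):
    R=Rb(th)
    a=np.radians(A);u=np.array([np.sin(a),np.cos(a)]);m=E1+90*u+[dx,dy]
    h=down(-A)               # in bowl frame
    Q=R@h
    # TCP = plate centre bottom - 12.5 toolY - SX toolX + EDGE z
    pb=np.array([m[0],m[1],12+EDGE+up])-12.5*h[:,1]-SX*h[:,0]
    return O+R@(pb/1000),Q
E
python3 - <<'E'
from bowl import *
print(tool(.157,0),tool(.157,60))
p,R=load()
rows([(p+[0,0,.10],down(-81.9)),(p+[0,0,.30],down(-81.9)),([.53,-.16,.42],down(-60)),tool(.157,90)])
E
```

```text
(array([0.569, 0.06 , 0.277]), array([[ 0.608,  0.778, -0.156],
       [ 0.788, -0.615,  0.003],
       [-0.094, -0.125, -0.988]])) (array([0.579, 0.06 , 0.336]), array([[ 0.608,  0.778, -0.156],
       [ 0.788, -0.615,  0.003],
       [-0.094, -0.125, -0.988]]))
[-0.2, -0.3, -100.0] [-0.15, 0.09, -0.02]
[-0.5, -0.8, -300.0] [-0.15, 0.09, -0.02]
[99.8, -191.6, -323.1] [-0.16, 0.06, -21.92]
[183.7, -401.3, -268.7] [4.58, -7.87, -43.82]
```

play_rows(fingers=[255,255,255,255,255,255,255,255,255,255,255], linear=[[0,0,-10],[0,0,-30],[0,0,-60],[0,0,-90],[0,0,-120],[0,0,-155],[0,0,-190],[0,0,-230],[0,0,-270],[0,0,-300],[0,0,-300]], rot=[[0,0,0],[0,0,0],[0,0,0],[0,0,0],[0,0,0],[0,0,0],[0,0,0],[0,0,0],[0,0,0],[0,0,0],[0,0,0]])

```text
time_s: 6.0
position: [0.4592, -0.3644, 0.4016]
tcp_rot: [[0.99, 0.141, 0.004], [0.141, -0.99, -0.004], [0.004, 0.004, -1.0]]
force: [0.8, -0.3, -3.5]
opening: 0.329
```

```bash
python3 - <<'E'
from bowl import *
from rig import bot
s=bot.read_state();print(s['position'],s['force'],s['qvel'],s['opening'])
done([0,0,-300],[0,0,0])
rows([([.53,-.16,.42],down(-60)),tool(.157,90)])
E
```

```text
[ 0.459 -0.364  0.402] [ 0.808 -0.299 -3.515] [ 0.017  3.107  6.498 -0.304 -3.358 -0.033] 0.3289879936833072
cmd [ 0.458 -0.364  0.397]
[[ 0.99   0.141 -0.002]
 [ 0.141 -0.99   0.002]
 [-0.002 -0.003 -1.   ]]
[99.8, -191.6, -23.1] [-0.16, 0.06, -21.92]
[183.7, -401.3, 31.3] [4.58, -7.87, -43.82]
```

play_rows(fingers=[255,255,255,255,255,255,255,255,255,255,255,255,255,255], linear=[[15,-30,-5],[32,-63,-8],[49,-95,-12],[66,-128,-16],[83,-160,-20],[100,-192,-23],[114,-227,-14],[128,-262,-5],[142,-297,4],[156,-332,13],[170,-367,22],[180,-390,28],[184,-401,31],[184,-401,31]], rot=[[0,0,-3.7],[0,0,-7.3],[0,0,-11],[0,0,-14.7],[0,0,-18.3],[0,0,-22],[0.8,-1.3,-25.7],[1.5,-2.6,-29.3],[2.3,-3.9,-33],[3.1,-5.2,-36.7],[3.8,-6.6,-40],[4.6,-7.9,-43.8],[4.6,-7.9,-43.8],[4.6,-7.9,-43.8]])

```text
time_s: 7.4
position: [0.5825, 0.0609, 0.3639]
tcp_rot: [[0.607, 0.778, -0.162], [0.789, -0.615, 0.004], [-0.097, -0.13, -0.987]]
force: [0.4, -0.1, -4.3]
opening: 0.329
```

```bash
python3 - <<'E'
from h import *
from bowl import *
done([184,-401,31],[4.6,-7.9,-43.8])
t=capture("top");s=capture("side")
st=bot.read_state();print(st['position'],st['force'],st['qvel']);p=st['position'];R=st['tcp_rot'];print(R)
# predicted card top corners (fold top: 102-65 above TCP), ends +-90, faces
pts=[p+R@np.array([x,y,-.037]) for x,y in((-.09,-.0145),(-.09,.0145),(.09,.0145),(.09,-.0145))]
low=[p+R@np.array([x,.0125,.065]) for x in(-.09,.09)]
for n,im,c in(("top",t,(205,110,160,200,3)),("side",s,(180,60,210,170,3))):
    cv2.imwrite(f"pics/{n}3.png",im[:,:,::-1])
    crop(im,*c,f"pics/{n}3c.png"); print(n,((proj(n,pts+low)-c[:2])*3))
E
```

```text
cmd [0.584 0.059 0.366]
[[ 0.608  0.778 -0.157]
 [ 0.788 -0.616  0.003]
 [-0.094 -0.125 -0.988]]
[0.583 0.059 0.366] [ 1.06   0.383 -3.599] [-1.161 -0.931 -0.863  0.076  0.269 -0.275]
[[ 0.609  0.777 -0.159]
 [ 0.787 -0.617  0.003]
 [-0.096 -0.127 -0.987]]
top [[261.579 348.517]
 [291.66  309.534]
 [ 48.689 140.123]
 [ 17.747 175.701]
 [285.341 362.428]
 [ 68.271 208.702]]
side [[383.911 164.873]
 [368.491 144.211]
 [ 57.225 220.43 ]
 [ 61.861 244.436]
 [385.911 297.512]
 [102.182 371.08 ]]
```

View pics/top3c.png

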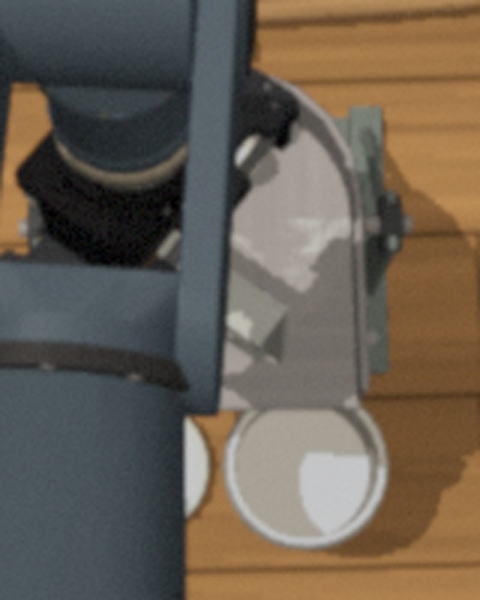

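View pics/side3c.png

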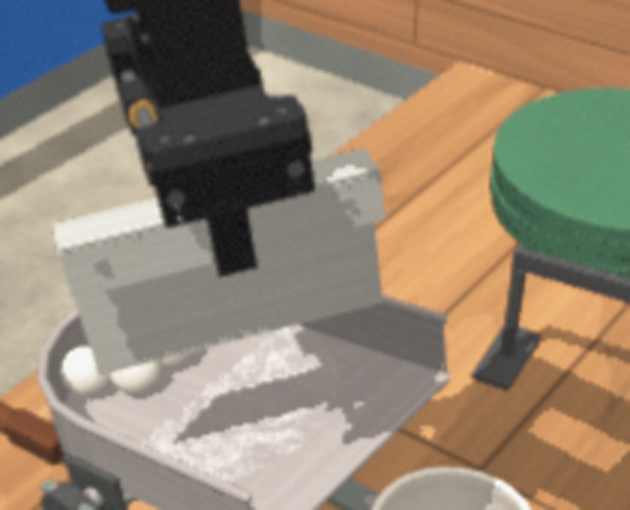

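```bash
python3 - <<'E'
from h import *
t=cv2.imread("pics/top3.png")[:,:,::-1];s=cv2.imread("pics/side3.png")[:,:,::-1]
t=np.clip(t.astype(float)*1.5,0,255).astype(np.uint8)
crop(t,265,180,50,60,10,"pics/a.png");crop(s,280,95,45,75,8,"pics/b.png")
E
```

```text
(no output)
```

View pics/a.png

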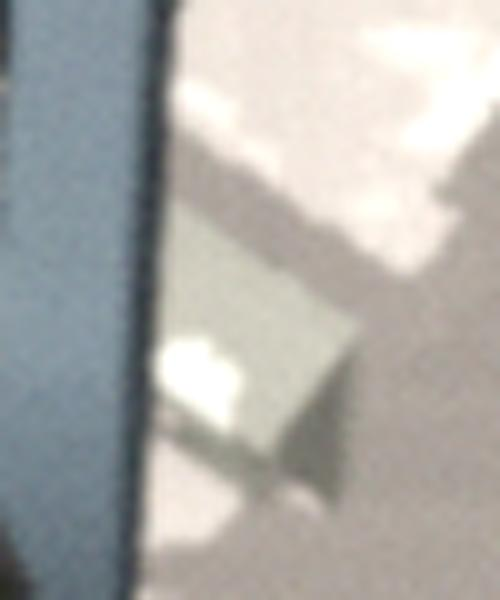

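View pics/b.png

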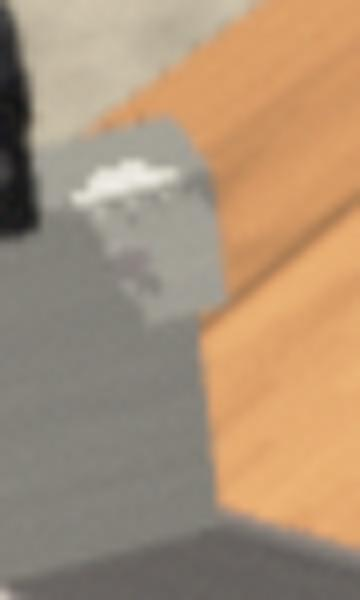

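```bash
sed -i 's/^O=.*/O=np.array([.6455,.0265,.187]);PSI=np.radians(-1.0)/; s/^SX=0\./SX=2./' bowl.py; python3 - <<'E'
from bowl import *
rows([tool(.157,50),tool(.157,8),tool(.157,3),tool(.157,0)])
E
```

```text
[-4.0, 1.1, 40.3] [-0.03, 0.02, -0.02]
[-3.9, 1.2, 82.3] [-0.03, 0.02, -0.02]
[-3.9, 1.2, 87.3] [-0.03, 0.02, -0.02]
[-3.9, 1.2, 90.3] [-0.03, 0.02, -0.02]
```

play_rows(fingers=[255,255,255,255,255,255,255], linear=[[-4,1,20],[-4,1,40],[-4,1,60],[-4,1,75],[-4,1,81],[-4,1,83],[-4,1,83]], rot=[[0,0,0],[0,0,0],[0,0,0],[0,0,0],[0,0,0],[0,0,0],[0,0,0]])

```text
time_s: 8.2
position: [0.5694, 0.0552, 0.2856]
tcp_rot: [[0.61, 0.777, -0.156], [0.787, -0.617, 0.004], [-0.093, -0.125, -0.988]]
force: [-0.1, -0.8, -3.5]
opening: 0.331
```

```bash
python3 - <<'E'
from h import *
from bowl import *
done([-4,1,83],[0,0,0])
t=capture("top");s=capture("side")
st=bot.read_state();print(st['position'],st['force'],st['qvel'])
for n,im,c in(("top",t,(205,110,160,160,3)),("side",s,(180,80,200,160,4))):
    cv2.imwrite(f"pics/{n}4.png",im[:,:,::-1]);crop(im,*c,f"pics/{n}4c.png")
E
```

```text
cmd [0.569 0.056 0.285]
[[ 0.608  0.778 -0.157]
 [ 0.788 -0.616  0.003]
 [-0.094 -0.125 -0.988]]
[0.57  0.056 0.286] [ 0.372 -0.31  -4.186] [ 0.327 -0.04   0.076  0.125  0.037  0.066]
```

View pics/top4c.png

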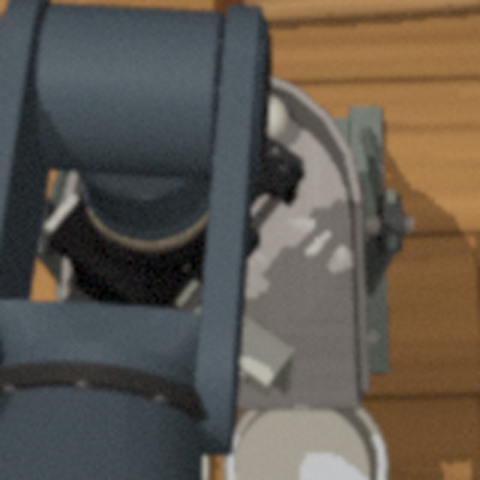

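View pics/side4c.png

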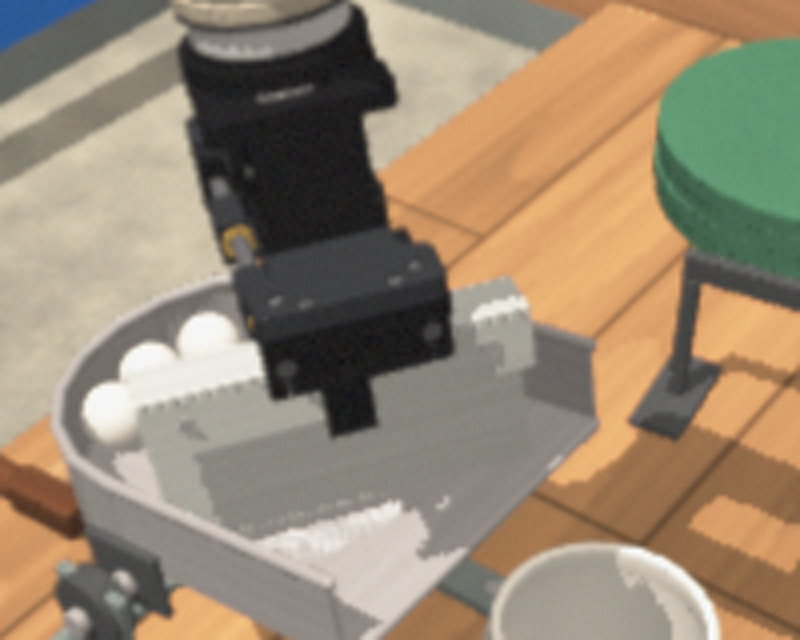

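play_rows(fingers=[255,255,255,255,255,255], linear=[[0,0,2],[0,0,4],[0,0,5],[0,0,6],[0,0,6],[0,0,6]], rot=[[0,0,0],[0,0,0],[0,0,0],[0,0,0],[0,0,0],[0,0,0]])

```text
time_s: 8.9
position: [0.5682, 0.0561, 0.279]
tcp_rot: [[0.608, 0.778, -0.157], [0.788, -0.616, 0.004], [-0.094, -0.126, -0.988]]
force: [-0.7, 0.6, -3.8]
opening: 0.329
```

```bash
python3 - <<'E'
from h import *
from bowl import *
done([0,0,6],[0,0,0])
st=bot.read_state();print(st['position'],st['force'],st['qvel'])
rows([tool(.157,0),tool(.157,-2)]+[tool(.157-.05*i,-1) for i in range(1,11)])
E
```

```text
cmd [0.568 0.056 0.279]
[[ 0.608  0.778 -0.157]
 [ 0.788 -0.616  0.003]
 [-0.094 -0.125 -0.988]]
[0.568 0.056 0.279] [-0.736  0.607 -3.811] [ 0.017 -0.114 -0.146  0.039 -0.021  0.008]
[0.1, 0.2, 1.3] [-0.03, 0.02, -0.02]
[0.1, 0.2, 3.3] [-0.03, 0.02, -0.02]
[-2.2, -2.8, 7.0] [-2.31, 1.74, -0.02]
[-4.2, -5.5, 11.8] [-4.6, 3.47, -0.02]
[-6.2, -8.1, 16.8] [-6.89, 5.19, -0.02]
[-7.9, -10.4, 21.9] [-9.18, 6.92, -0.02]
[-9.6, -12.6, 27.2] [-11.47, 8.64, -0.02]
[-11.0, -14.5, 32.6] [-13.75, 10.36, -0.02]
[-12.3, -16.2, 38.1] [-16.04, 12.09, -0.02]
[-13.4, -17.7, 43.8] [-18.33, 13.81, -0.02]
[-14.4, -19.0, 49.5] [-20.62, 15.54, -0.02]
[-15.2, -20.0, 55.3] [-22.9, 17.26, -0.02]
```

Not yet in contact; edge down in half-millimetre steps.

play_rows(fingers=[255,255,255,255], linear=[[0,0,1],[0,0,2],[0,0,2],[0,0,2]], rot=[[0,0,0],[0,0,0],[0,0,0],[0,0,0]])

```text
time_s: 9.3
position: [0.5678, 0.056, 0.277]
tcp_rot: [[0.608, 0.778, -0.157], [0.788, -0.616, 0.004], [-0.094, -0.126, -0.988]]
force: [-0.0, 0.1, -3.2]
opening: 0.332
```

play_rows(fingers=[255,255,255,255], linear=[[0,0,1],[0,0,2],[0,0,2],[0,0,2]], rot=[[0,0,0],[0,0,0],[0,0,0],[0,0,0]])

```text
time_s: 9.7
position: [0.5679, 0.0561, 0.2769]
tcp_rot: [[0.609, 0.778, -0.155], [0.788, -0.616, 0.004], [-0.093, -0.125, -0.988]]
force: [-0.7, 1.0, 5.7]
opening: 0.33
```

```bash
python3 - <<'E'
from bowl import *
done([0,0,2],[0,0,0]);done([0,0,2],[0,0,0])
rows([tool(.157-.0145*i,-2) for i in range(1,21)])
E
```

```text
cmd [0.568 0.056 0.277]
[[ 0.608  0.778 -0.157]
 [ 0.788 -0.616  0.003]
 [-0.094 -0.125 -0.988]]
cmd [0.568 0.056 0.275]
[[ 0.608  0.778 -0.157]
 [ 0.788 -0.616  0.003]
 [-0.094 -0.125 -0.988]]
[-0.6, -0.7, 0.6] [-0.69, 0.52, -0.02]
[-1.2, -1.5, 2.0] [-1.35, 1.02, -0.02]
[-1.9, -2.4, 3.3] [-2.02, 1.52, -0.02]
[-2.5, -3.2, 4.7] [-2.68, 2.02, -0.02]
[-3.1, -4.0, 6.1] [-3.34, 2.52, -0.02]
[-3.7, -4.8, 7.5] [-4.01, 3.02, -0.02]
[-4.2, -5.5, 8.9] [-4.67, 3.52, -0.02]
[-4.8, -6.3, 10.4] [-5.33, 4.02, -0.02]
[-5.3, -7.0, 11.8] [-6.0, 4.52, -0.02]
[-5.9, -7.7, 13.3] [-6.66, 5.02, -0.02]
[-6.4, -8.4, 14.7] [-7.32, 5.52, -0.02]
[-6.9, -9.1, 16.2] [-7.99, 6.02, -0.02]
[-7.4, -9.8, 17.7] [-8.65, 6.52, -0.02]
[-7.9, -10.4, 19.2] [-9.31, 7.02, -0.02]
[-8.4, -11.0, 20.7] [-9.98, 7.52, -0.02]
[-8.9, -11.6, 22.3] [-10.64, 8.02, -0.02]
[-9.3, -12.2, 23.8] [-11.31, 8.52, -0.02]
[-9.7, -12.8, 25.4] [-11.97, 9.02, -0.02]
[-10.2, -13.4, 26.9] [-12.63, 9.52, -0.02]
[-10.6, -13.9, 28.5] [-13.3, 10.02, -0.02]
```

play_rows(fingers=[255,255,255,255,255,255,255,255,255,255], linear=[[-0.6,-0.8,0.8],[-1.2,-1.6,2.1],[-1.9,-2.4,3.5],[-2.5,-3.2,4.9],[-3.1,-4.0,6.3],[-3.7,-4.8,7.7],[-4.2,-5.5,9.1],[-4.8,-6.3,10.6],[-5.3,-7.0,12.0],[-5.9,-7.7,13.5]], rot=[[-0.7,0.5,0],[-1.3,1.0,0],[-2.0,1.5,0],[-2.7,2.0,0],[-3.3,2.5,0],[-4.0,3.0,0],[-4.7,3.5,0],[-5.3,4.0,0],[-6.0,4.5,0],[-6.7,5.0,0]])

```text
time_s: 10.7
position: [0.556, 0.0566, 0.2651]
tcp_rot: [[0.616, 0.788, -0.01], [0.788, -0.616, 0.001], [-0.005, -0.008, -1.0]]
force: [-1.0, 2.1, 6.2]
opening: 0.329
```

```bash
python3 - <<'E'
from h import *
from bowl import *
done([-5.9,-7.7,13.5],[-6.7,5,0])
t=capture("top");s=capture("side")
st=bot.read_state();print(st['position'],st['force'],st['moment'],st['qvel'])
for n,im,c in(("side",s,(180,80,200,180,4)),):
    crop(im,*c,f"pics/{n}5c.png")
E
```

```text
cmd [0.556 0.056 0.263]
[[ 0.616  0.788 -0.012]
 [ 0.788 -0.616 -0.   ]
 [-0.008 -0.009 -1.   ]]
[0.556 0.057 0.265] [-1.346  1.678  4.607] [0.075 0.616 0.087] [-0.045  0.333 -0.755  0.118  1.137 -0.069]
```

View pics/side5c.png

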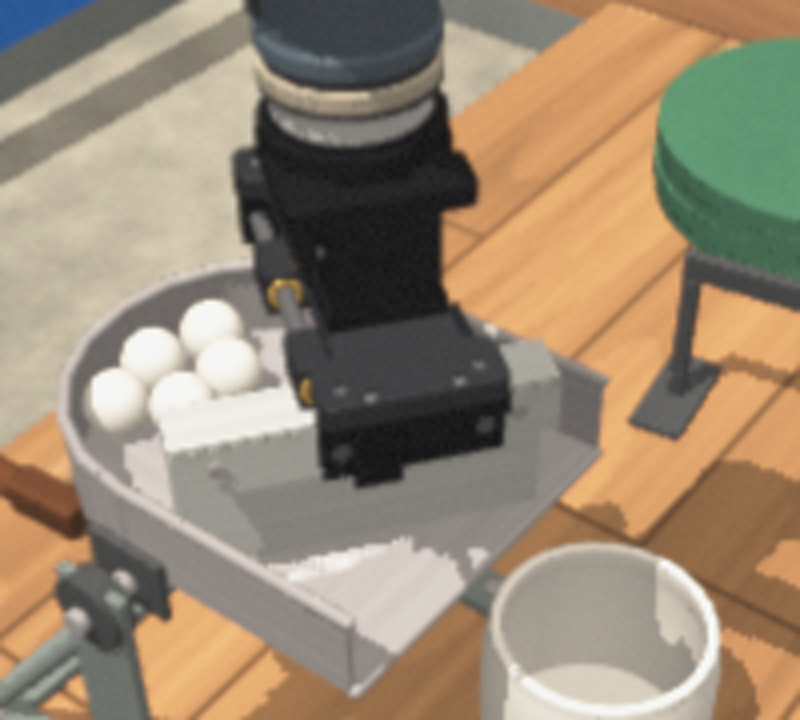

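```bash
python3 - <<'E'
from bowl import *
rows([tool(.012-.014*i,-2.2) for i in range(1,13)])
E
```

```text
[-0.6, -0.8, 1.2] [-0.6, 0.5, -0.01]
[-1.2, -1.6, 2.5] [-1.24, 0.98, -0.01]
[-1.8, -2.4, 3.9] [-1.88, 1.47, -0.01]
[-2.4, -3.2, 5.2] [-2.52, 1.95, -0.01]
[-3.0, -4.0, 6.5] [-3.16, 2.43, -0.01]
[-3.5, -4.8, 7.9] [-3.8, 2.92, -0.01]
[-4.1, -5.5, 9.2] [-4.44, 3.4, -0.01]
[-4.7, -6.2, 10.6] [-5.09, 3.88, -0.01]
[-5.2, -6.9, 12.0] [-5.73, 4.36, -0.01]
[-5.7, -7.6, 13.4] [-6.37, 4.85, -0.01]
[-6.2, -8.3, 14.8] [-7.01, 5.33, -0.01]
[-6.7, -9.0, 16.2] [-7.65, 5.81, -0.01]
```

play_rows(fingers=[255,255,255,255,255,255,255,255,255,255,255,255], linear=[[-0.6,-0.8,1.2],[-1.2,-1.6,2.5],[-1.8,-2.4,3.9],[-2.4,-3.2,5.2],[-3.0,-4.0,6.5],[-3.5,-4.8,7.9],[-4.1,-5.5,9.2],[-4.7,-6.2,10.6],[-5.2,-6.9,12.0],[-5.7,-7.6,13.4],[-6.2,-8.3,14.8],[-6.7,-9.0,16.2]], rot=[[-0.6,0.5,0],[-1.2,1.0,0],[-1.9,1.5,0],[-2.5,2.0,0],[-3.2,2.4,0],[-3.8,2.9,0],[-4.4,3.4,0],[-5.1,3.9,0],[-5.7,4.4,0],[-6.4,4.8,0],[-7.0,5.3,0],[-7.6,5.8,0]])

```text
time_s: 12.0
position: [0.5441, 0.0565, 0.2484]
tcp_rot: [[0.608, 0.778, 0.155], [0.788, -0.615, -0.002], [0.094, 0.123, -0.988]]
force: [-2.7, 0.3, 4.8]
opening: 0.328
```

```bash
python3 - <<'E'
from h import *
from bowl import *
done([-6.7,-9,16.2],[-7.6,5.8,0])
t=capture("top");s=capture("side")
st=bot.read_state();print(st['position'],st['force'],st['moment'],st['qvel'])
crop(s,180,80,200,180,4,"pics/side6c.png");crop(t,205,110,160,160,3,"pics/top6c.png")
rows([tool(-.156-.014*i,-2.4) for i in range(1,13)])
E
```

```text
cmd [0.544 0.056 0.247]
[[ 0.609  0.778  0.155]
 [ 0.788 -0.616 -0.002]
 [ 0.093  0.123 -0.988]]
[0.544 0.056 0.248] [-3.276  1.008  4.841] [-0.017  0.582  0.074] [-0.046  0.513 -0.766 -0.263  1.451  0.114]
[-0.6, -0.8, 1.5] [-0.69, 0.5, -0.01]
[-1.3, -1.6, 2.8] [-1.33, 0.98, -0.01]
[-1.9, -2.4, 4.1] [-1.97, 1.46, -0.01]
[-2.5, -3.2, 5.5] [-2.61, 1.94, -0.01]
[-3.0, -4.0, 6.8] [-3.25, 2.43, -0.01]
[-3.6, -4.7, 8.1] [-3.89, 2.91, -0.01]
[-4.2, -5.4, 9.5] [-4.53, 3.39, -0.01]
[-4.7, -6.2, 10.9] [-5.17, 3.88, -0.01]
[-5.2, -6.9, 12.3] [-5.81, 4.36, -0.01]
[-5.8, -7.6, 13.7] [-6.45, 4.84, -0.01]
[-6.3, -8.2, 15.1] [-7.09, 5.32, -0.01]
[-6.8, -8.9, 16.5] [-7.73, 5.81, -0.01]
```

View pics/side6c.png

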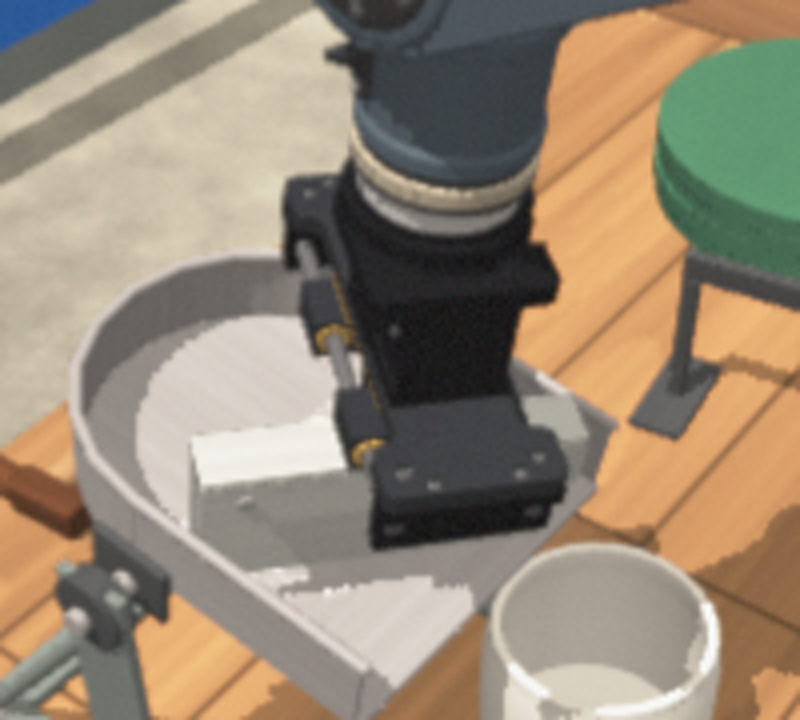

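View pics/top6c.png

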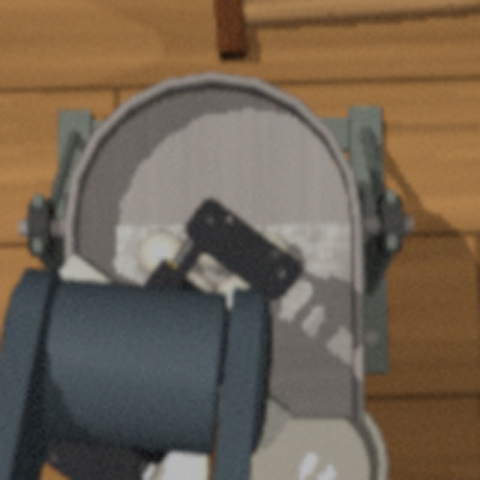

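play_rows(fingers=[255,255,255,255,255,255,255,255], linear=[[-0.6,-0.8,1.5],[-1.3,-1.6,2.8],[-1.9,-2.4,4.1],[-2.5,-3.2,5.5],[-3.0,-4.0,6.8],[-3.6,-4.7,8.1],[-4.2,-5.4,9.5],[-4.7,-6.2,10.9]], rot=[[-0.7,0.5,0],[-1.3,1.0,0],[-2.0,1.5,0],[-2.6,1.9,0],[-3.2,2.4,0],[-3.9,2.9,0],[-4.5,3.4,0],[-5.2,3.9,0]])

```text
time_s: 12.9
position: [0.5375, 0.0564, 0.2354]
tcp_rot: [[0.595, 0.759, 0.264], [0.788, -0.616, -0.004], [0.16, 0.21, -0.965]]
force: [-4.9, -0.6, 5.0]
opening: 0.33
```

```bash
python3 - <<'E'
from h import *
from bowl import *
done([-4.7,-6.2,10.9],[-5.2,3.9,0])
t=capture("top");s=capture("side")
st=bot.read_state();print(st['position'],st['force'],st['moment'],st['qvel'])
crop(s,180,80,200,180,4,"pics/side7c.png");crop(t,205,110,160,200,3,"pics/top7c.png")
rows([tool(-.268-.012*i,-2.4) for i in range(1,7)])
E
```

```text
cmd [0.538 0.056 0.235]
[[ 0.594  0.759  0.265]
 [ 0.788 -0.615 -0.005]
 [ 0.16   0.212 -0.964]]
[0.537 0.056 0.235] [-5.793 -1.61   5.518] [-0.156  0.702 -0.126] [-0.089  0.239 -0.903 -0.098  1.571 -0.048]
[-0.5, -0.7, 1.1] [-0.52, 0.39, -0.01]
[-1.1, -1.4, 2.2] [-1.07, 0.8, -0.01]
[-1.6, -2.1, 3.3] [-1.62, 1.22, -0.01]
[-2.1, -2.7, 4.4] [-2.17, 1.63, -0.01]
[-2.6, -3.4, 5.6] [-2.72, 2.05, -0.01]
[-3.1, -4.1, 6.7] [-3.27, 2.46, -0.01]
```

View pics/side7c.png

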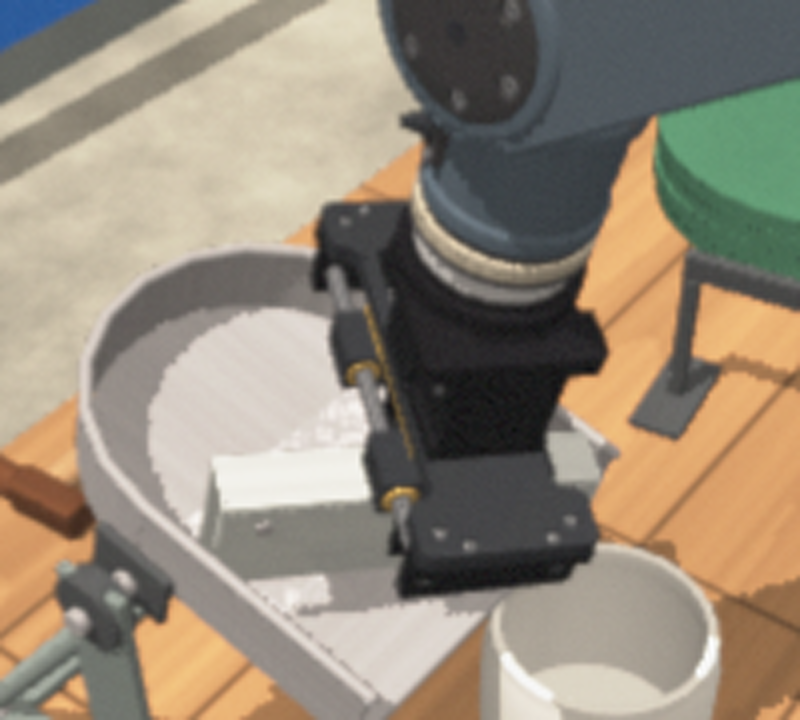

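View pics/top7c.png

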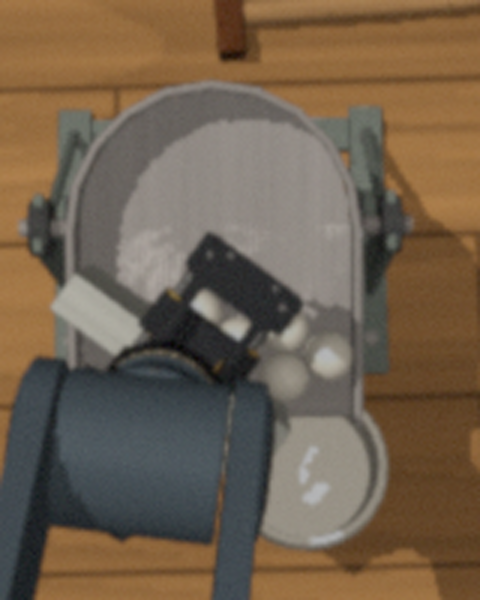

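play_rows(fingers=[255,255,255,255,255], linear=[[-0.5,-0.7,1.1],[-1.1,-1.4,2.2],[-1.6,-2.1,3.3],[-2.1,-2.7,4.4],[-2.1,-2.7,4.4]], rot=[[-0.5,0.4,0],[-1.1,0.8,0],[-1.6,1.2,0],[-2.2,1.6,0],[-2.2,1.6,0]])

```text
time_s: 13.5
position: [0.5353, 0.0564, 0.2299]
tcp_rot: [[0.587, 0.749, 0.309], [0.788, -0.616, -0.006], [0.186, 0.247, -0.951]]
force: [-6.1, -1.9, 5.4]
opening: 0.333
```

```bash
python3 - <<'E'
from h import *
from bowl import *
done([-2.1,-2.7,4.4],[-2.2,1.6,0])
t=capture("top")
st=bot.read_state();print(st['position'],st['force'],st['moment'],st['qvel'])
crop(t,205,110,160,200,3,"pics/top8c.png")
E
```

```text
cmd [0.536 0.056 0.23 ]
[[ 0.586  0.748  0.311]
 [ 0.788 -0.615 -0.006]
 [ 0.187  0.249 -0.95 ]]
[0.535 0.056 0.23 ] [-6.083 -2.189  4.862] [-0.164  0.736 -0.131] [-0.06   0.04  -0.245  0.031  0.489  0.001]
```

View pics/top8c.png

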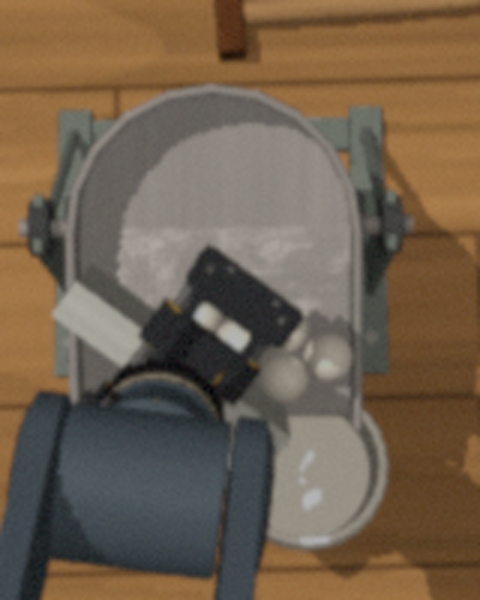

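```bash
python3 - <<'E'
import bowl
from bowl import *
L=[]
for i in range(1,11):
    f=i/10;bowl.A=37+3*f;bowl.E1=np.array([-134-3.5*f,-50+6*f]);L.append(tool(-.316+.038*i,-2.2))
rows(L)
E
sed -i 's/^A=.*/A=40.;E1=np.array([-137.5,-44.])/' bowl.py
```

```text
[2.1, 2.1, -3.6] [1.77, -1.28, 0.29]
[4.2, 4.3, -6.9] [3.5, -2.61, 0.59]
[6.5, 6.7, -10.0] [5.22, -3.94, 0.88]
[8.8, 9.1, -13.1] [6.93, -5.28, 1.18]
[11.1, 11.7, -16.0] [8.64, -6.63, 1.48]
[13.5, 14.3, -18.7] [10.34, -7.99, 1.77]
[16.0, 17.0, -21.4] [12.03, -9.36, 2.07]
[18.6, 19.7, -23.9] [13.72, -10.74, 2.36]
[21.2, 22.6, -26.2] [15.4, -12.13, 2.65]
[23.8, 25.5, -28.4] [17.07, -13.53, 2.94]
```

play_rows(fingers=[255,255,255,255,255,255,255,255,255,255,255,255], linear=[[2.1,2.1,-3.6],[4.2,4.3,-6.9],[6.5,6.7,-10.0],[8.8,9.1,-13.1],[11.1,11.7,-16.0],[13.5,14.3,-18.7],[16.0,17.0,-21.4],[18.6,19.7,-23.9],[21.2,22.6,-26.2],[23.8,25.5,-28.4],[23.8,25.5,-28.4],[23.8,25.5,-28.4]], rot=[[1.8,-1.3,0.3],[3.5,-2.6,0.6],[5.2,-3.9,0.9],[6.9,-5.3,1.2],[8.6,-6.6,1.5],[10.3,-8.0,1.8],[12.0,-9.4,2.1],[13.7,-10.7,2.4],[15.4,-12.1,2.7],[17.1,-13.5,2.9],[17.1,-13.5,2.9],[17.1,-13.5,2.9]])

```text
time_s: 14.75
position: [0.5615, 0.0591, 0.2684]
tcp_rot: [[0.654, 0.754, -0.063], [0.755, -0.655, 0.001], [-0.041, -0.048, -0.998]]
force: [-1.2, -1.5, 5.0]
opening: 0.332
```

```bash
python3 - <<'E'
from h import *
from bowl import *
done([23.8,25.5,-28.4],[17.1,-13.5,2.9])
t=capture("top");s=capture("side")
st=bot.read_state();print(st['position'],st['force'],st['moment'],st['qvel'])
crop(t,205,110,160,200,3,"pics/top9c.png")
crop(s,180,80,200,180,4,"pics/side9c.png")
rows([tool(.064-.02*i,-2.2) for i in range(1,20)])
E
```

```text
cmd [0.561 0.059 0.267]
[[ 0.654  0.754 -0.064]
 [ 0.755 -0.655  0.002]
 [-0.041 -0.049 -0.998]]
[0.561 0.059 0.268] [-1.09  -2.469  3.99 ] [-0.586  0.177  0.035] [ 0.044 -0.255  0.39   0.091 -0.427 -0.038]
[-0.9, -1.1, 1.8] [-0.9, 0.72, 0.05]
[-1.9, -2.2, 3.7] [-1.78, 1.45, 0.05]
[-2.8, -3.3, 5.6] [-2.66, 2.19, 0.05]
[-3.7, -4.4, 7.5] [-3.53, 2.93, 0.05]
[-4.5, -5.4, 9.4] [-4.41, 3.66, 0.05]
[-5.3, -6.4, 11.4] [-5.29, 4.4, 0.05]
[-6.1, -7.3, 13.4] [-6.17, 5.14, 0.05]
[-6.9, -8.2, 15.4] [-7.05, 5.87, 0.05]
[-7.7, -9.1, 17.4] [-7.92, 6.61, 0.05]
[-8.4, -10.0, 19.5] [-8.8, 7.34, 0.05]
[-9.1, -10.8, 21.6] [-9.68, 8.08, 0.05]
[-9.8, -11.6, 23.7] [-10.56, 8.82, 0.05]
[-10.4, -12.4, 25.8] [-11.44, 9.55, 0.05]
[-11.0, -13.1, 27.9] [-12.32, 10.29, 0.04]
[-11.6, -13.8, 30.1] [-13.19, 11.02, 0.04]
[-12.2, -14.5, 32.3] [-14.07, 11.76, 0.04]
[-12.7, -15.1, 34.5] [-14.95, 12.5, 0.04]
[-13.2, -15.7, 36.7] [-15.83, 13.23, 0.04]
[-13.7, -16.3, 38.9] [-16.71, 13.97, 0.04]
```

View pics/top9c.png

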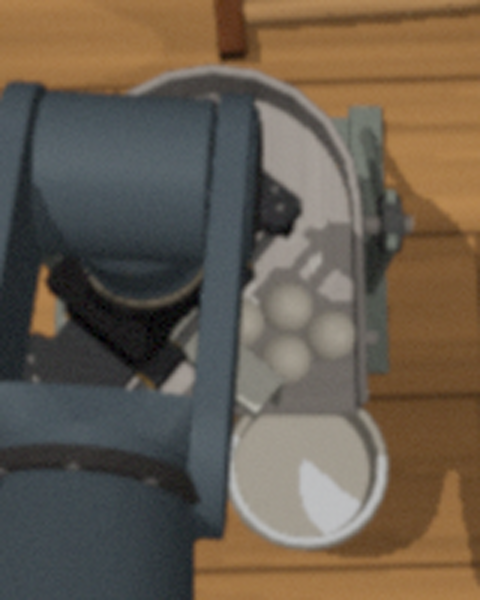

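View pics/side9c.png

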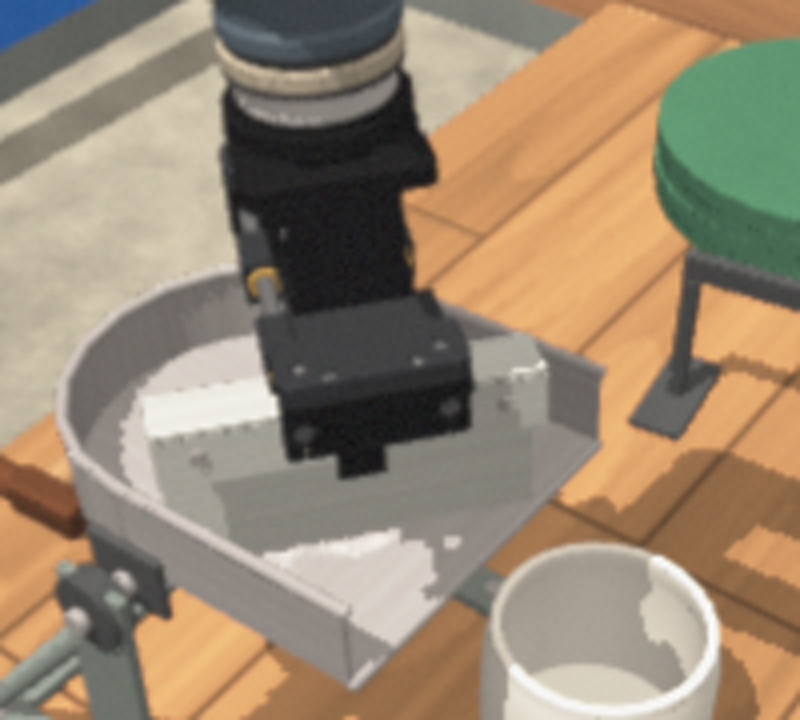

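play_rows(fingers=[255,255,255,255,255,255,255,255,255,255,255,255,255], linear=[[-0.9,-1.1,1.8],[-1.9,-2.2,3.7],[-2.8,-3.3,5.6],[-3.7,-4.4,7.5],[-4.5,-5.4,9.4],[-5.3,-6.4,11.4],[-6.1,-7.3,13.4],[-6.9,-8.2,15.4],[-7.7,-9.1,17.4],[-8.4,-10.0,19.5],[-9.1,-10.8,21.6],[-9.8,-11.6,23.7],[-9.8,-11.6,23.7]], rot=[[-0.9,0.7,0],[-1.8,1.5,0],[-2.7,2.2,0],[-3.5,2.9,0],[-4.4,3.7,0],[-5.3,4.4,0],[-6.2,5.1,0],[-7.1,5.9,0],[-7.9,6.6,0],[-8.8,7.3,0],[-9.7,8.1,0],[-10.6,8.8,0],[-10.6,8.8,0]])

```text
time_s: 16.15
position: [0.5436, 0.0599, 0.2451]
tcp_rot: [[0.646, 0.743, 0.176], [0.755, -0.656, -0.003], [0.113, 0.135, -0.984]]
force: [-0.7, -2.0, 2.8]
opening: 0.332
```

```bash
python3 - <<'E'
from h import *
from bowl import *
done([-9.8,-11.6,23.7],[-10.6,8.8,0])
t=capture("top")
st=bot.read_state();print(st['position'],st['force'],st['moment'],st['qvel'])
crop(t,205,110,160,200,3,"pics/top10c.png")
rows([tool(-.176-.02*i,-2.3) for i in range(1,9)])
E
```

```text
cmd [0.544 0.06  0.245]
[[ 0.646  0.743  0.175]
 [ 0.755 -0.655 -0.004]
 [ 0.112  0.135 -0.984]]
[0.544 0.06  0.245] [-1.938 -2.322  4.026] [-0.572  0.165 -0.14 ] [ 0.057  0.297 -0.812 -0.129  1.377  0.238]
[-0.9, -1.2, 1.9] [-0.84, 0.75, 0.05]
[-1.8, -2.3, 3.7] [-1.72, 1.48, 0.05]
[-2.7, -3.3, 5.6] [-2.6, 2.22, 0.05]
[-3.6, -4.4, 7.5] [-3.48, 2.96, 0.05]
[-4.4, -5.4, 9.5] [-4.35, 3.69, 0.05]
[-5.3, -6.4, 11.4] [-5.23, 4.43, 0.05]
[-6.1, -7.3, 13.4] [-6.11, 5.17, 0.05]
[-6.8, -8.3, 15.4] [-6.99, 5.9, 0.05]
```

View pics/top10c.png

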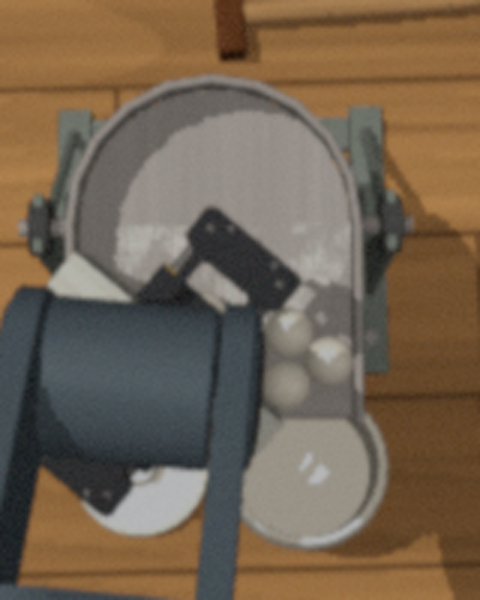

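play_rows(fingers=[255,255,255,255,255,255,255,255,255], linear=[[-0.9,-1.2,1.9],[-1.8,-2.3,3.7],[-2.7,-3.3,5.6],[-3.6,-4.4,7.5],[-4.4,-5.4,9.5],[-5.3,-6.4,11.4],[-6.1,-7.3,13.4],[-6.1,-7.3,13.4],[-6.1,-7.3,13.4]], rot=[[-0.8,0.7,0],[-1.7,1.5,0],[-2.6,2.2,0],[-3.5,3.0,0],[-4.4,3.7,0],[-5.2,4.4,0],[-6.1,5.2,0],[-6.1,5.2,0],[-6.1,5.2,0]])

```text
time_s: 17.1
position: [0.536, 0.0602, 0.23]
tcp_rot: [[0.624, 0.718, 0.308], [0.755, -0.655, -0.004], [0.199, 0.235, -0.951]]
force: [-3.8, -2.5, 3.9]
opening: 0.332
```

```bash
python3 - <<'E'
from h import *
from bowl import *
done([-6.1,-7.3,13.4],[-6.1,5.2,0])
t=capture("top")
st=bot.read_state();print(st['position'],st['force'],st['moment'],st['qvel'])
crop(t,205,110,160,200,3,"pics/top11c.png")
p=st['position'];R=st['tcp_rot']
print((proj("top",[p+R@np.array([-.09+.002,y,.065]) for y in(.0105,.0145)])-[205,110])*3)
# wall inner corner at lip & ball positions
th=-.316
W=[O+Rb(th)@np.array([x,-.1,.03]) for x in(-.14,-.09)]
print((proj("top",W)-[205,110])*3)
E
```

```text
cmd [0.537 0.06  0.23 ]
[[ 0.623  0.717  0.311]
 [ 0.756 -0.655 -0.005]
 [ 0.2    0.238 -0.95 ]]
[0.536 0.06  0.23 ] [-5.096 -2.846  3.79 ] [-0.438  0.587 -0.266] [ 0.07  -0.01  -0.058 -0.156  0.064 -0.034]
[[272.146 413.277]
 [275.532 409.267]]
[[350.885 418.913]
 [350.995 352.288]]
```

View pics/top11c.png

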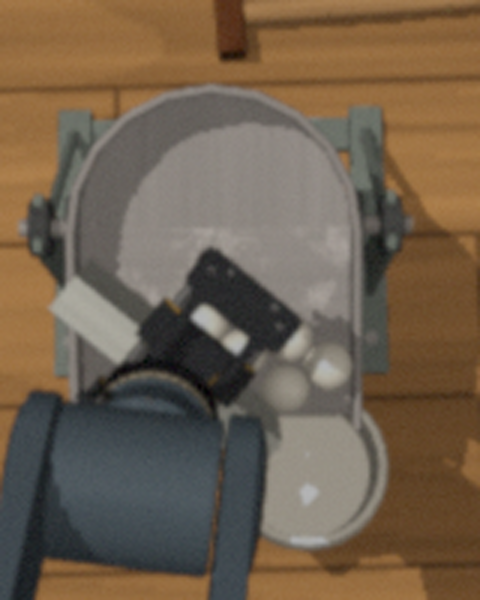

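```bash
sed -i 's/^A=.*/A=46.;E1=np.array([-140.,-33.])/' bowl.py; python3 - <<'E'
import bowl
from bowl import *
rows([tool(-.30,-2)])
L=[]
for i in range(1,7):
    f=i/6;bowl.A=40+6*f;bowl.E1=np.array([-137.5-2.5*f,-44+11*f]);L.append(tool(-.316,-2.3))
rows(L)
E
```

```text
[8.4, 1.2, -1.6] [0.66, -0.66, 6.05]
[1.4, -0.0, 0.0] [-0.01, -0.04, 1.05]
[2.7, 0.0, 0.0] [-0.01, -0.04, 2.05]
[4.0, 0.1, 0.0] [-0.01, -0.04, 3.05]
[5.2, 0.1, 0.0] [-0.01, -0.04, 4.05]
[6.5, 0.2, 0.0] [-0.01, -0.04, 5.05]
[7.7, 0.2, 0.0] [-0.01, -0.04, 6.05]
```

play_rows(fingers=[255,255,255,255,255,255,255], linear=[[1.4,0,0],[2.7,0,0],[4.0,0.1,0],[5.2,0.1,0],[6.5,0.2,0],[7.7,0.2,0],[7.7,0.2,0]], rot=[[0,0,1],[0,0,2],[0,0,3],[0,0,4],[0,0,5],[0,0,6],[0,0,6]])

```text
time_s: 17.85
position: [0.5385, 0.0666, 0.2309]
tcp_rot: [[0.696, 0.651, 0.303], [0.684, -0.73, -0.003], [0.219, 0.209, -0.953]]
force: [-9.2, -1.9, 7.7]
opening: 0.33
```

```bash
python3 - <<'E'
from h import *
from bowl import *
done([7.7,.2,0],[0,0,6])
t=capture("top")
st=bot.read_state();print(st['position'],st['force'],st['moment'],st['qvel'])
crop(t,205,110,160,200,3,"pics/top12c.png")
E
```

```text
cmd [0.542 0.065 0.231]
[[ 0.695  0.648  0.311]
 [ 0.683 -0.73  -0.005]
 [ 0.224  0.216 -0.95 ]]
[0.539 0.067 0.231] [-9.387 -2.113  7.91 ] [-0.272  1.186  0.04 ] [ 0.019 -0.031  0.045  0.138  0.074 -0.089]
```

View pics/top12c.png

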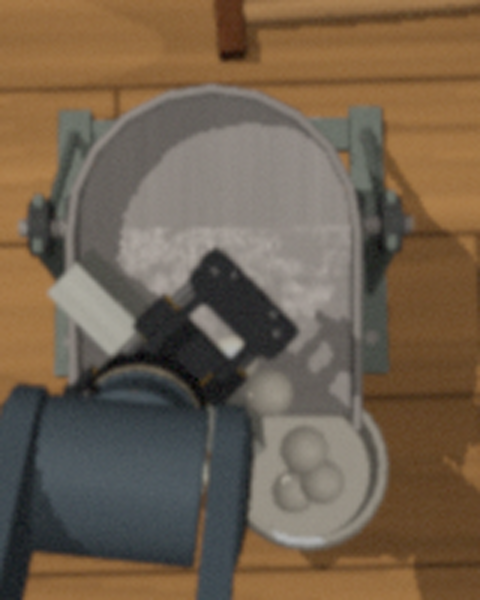

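play_rows(fingers=[255,255,255,255], linear=[[0,0,0],[0,0,0],[0,0,0],[0,0,0]], rot=[[0,0,0],[0,0,0],[0,0,0],[0,0,0]])

```text
time_s: 18.3
position: [0.5386, 0.0666, 0.231]
tcp_rot: [[0.696, 0.651, 0.304], [0.684, -0.73, -0.003], [0.22, 0.209, -0.953]]
force: [-9.9, -1.3, 8.9]
opening: 0.327
```

```bash
python3 - <<'E'
from h import *
from bowl import *
t=capture("top");s=capture("side")
st=bot.read_state();print(st['position'],st['force'],st['moment'],st['qvel'])
crop(t,205,110,160,200,3,"pics/top13c.png")
crop(s,180,80,200,180,4,"pics/side13c.png")
E
```

```text
[0.539 0.067 0.231] [-8.303 -1.183  9.687] [-0.186  1.291  0.051] [ 0.149  0.062  0.071 -0.042 -0.001  0.006]
```

View pics/top13c.png

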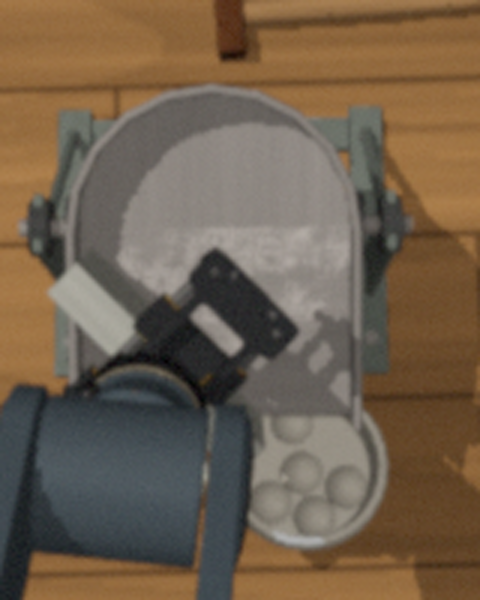

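View pics/side13c.png

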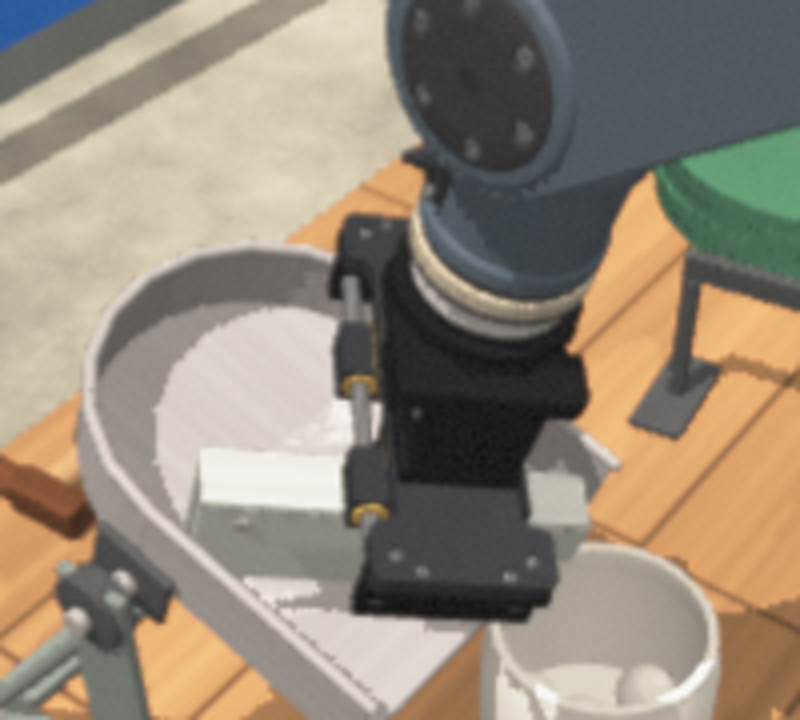

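```bash
python3 - <<'E'
from bowl import *
rows([tool(-.316+.0315*i,-2.2) for i in range(1,16)]+[tool(.157,3),tool(.157,15),tool(.157,40),tool(.157,80),tool(.157,110)])
E
```

```text
[1.7, 1.7, -2.7] [1.24, -1.33, 0.05]
[3.5, 3.4, -5.3] [2.49, -2.63, 0.05]
[5.3, 5.2, -7.8] [3.75, -3.93, 0.05]
[7.2, 7.0, -10.2] [5.0, -5.23, 0.05]
[9.2, 8.9, -12.5] [6.26, -6.52, 0.05]
[11.2, 10.9, -14.8] [7.51, -7.82, 0.05]
[13.2, 12.9, -16.9] [8.76, -9.12, 0.05]
[15.3, 14.9, -19.0] [10.02, -10.42, 0.05]
[17.5, 17.0, -21.0] [11.27, -11.72, 0.05]
[19.7, 19.1, -22.8] [12.53, -13.01, 0.05]
[21.9, 21.2, -24.6] [13.78, -14.31, 0.06]
[24.2, 23.4, -26.3] [15.04, -15.61, 0.06]
[26.5, 25.7, -27.9] [16.29, -16.91, 0.06]
[28.8, 27.9, -29.4] [17.54, -18.2, 0.06]
[31.2, 30.2, -30.7] [18.8, -19.5, 0.06]
[32.9, 31.9, -35.4] [18.82, -19.52, 0.06]
[36.9, 35.7, -46.1] [18.82, -19.52, 0.06]
[45.1, 43.6, -68.3] [18.82, -19.52, 0.06]
[58.2, 56.3, -103.9] [18.82, -19.52, 0.06]
[68.0, 65.8, -130.6] [18.82, -19.52, 0.06]
```

play_rows(fingers=[255,255,255,255,255,255,255,255,255,255,255,255,255,255,255,255,255,255], linear=[[1.7,1.7,-2.7],[3.5,3.4,-5.3],[5.3,5.2,-7.8],[7.2,7.0,-10.2],[9.2,8.9,-12.5],[11.2,10.9,-14.8],[13.2,12.9,-16.9],[15.3,14.9,-19.0],[17.5,17.0,-21.0],[19.7,19.1,-22.8],[21.9,21.2,-24.6],[24.2,23.4,-26.3],[26.5,25.7,-27.9],[28.8,27.9,-29.4],[31.2,30.2,-30.7],[31.2,30.2,-30.7],[32.2,31.2,-33.5],[33.6,32.5,-37.0]], rot=[[1.2,-1.3,0],[2.5,-2.6,0],[3.8,-3.9,0],[5.0,-5.2,0],[6.3,-6.5,0],[7.5,-7.8,0],[8.8,-9.1,0],[10.0,-10.4,0],[11.3,-11.7,0],[12.5,-13.0,0],[13.8,-14.3,0],[15.0,-15.6,0],[16.3,-16.9,0],[17.5,-18.2,0],[18.8,-19.5,0],[18.8,-19.5,0],[18.8,-19.5,0],[18.8,-19.5,0]])

```text
time_s: 20.2
position: [0.5745, 0.0657, 0.2803]
tcp_rot: [[0.721, 0.674, -0.158], [0.683, -0.73, 0.004], [-0.113, -0.111, -0.987]]
force: [-0.2, 0.9, -3.7]
opening: 0.334
```

```bash
python3 - <<'E'
from bowl import *
from rig import bot
done([33.6,32.5,-37],[18.8,-19.5,0])
st=bot.read_state();print(st['position'],st['force'],st['qvel'],st['opening'])
rows([tool(.157,20),tool(.157,60),tool(.157,100),([.53,-.16,.42],down(-65)),([.4583,-.3635,.40],down(-81.9))])
E
```

```text
cmd [0.575 0.065 0.281]
[[ 0.722  0.674 -0.156]
 [ 0.683 -0.731  0.003]
 [-0.112 -0.108 -0.988]]
[0.574 0.066 0.28 ] [-0.198  0.861 -3.724] [-0.133 -1.483 -3.965 -0.314  5.549  0.017] 0.3338533380984864
[-0.1, -0.0, -15.1] [0.03, -0.01, 0.06]
[-0.1, -0.0, -55.1] [0.03, -0.01, 0.06]
[-0.0, 0.0, -95.1] [0.03, -0.01, 0.06]
[-201.4, 119.1, -130.7] [-5.16, 7.38, 18.02]
[-389.9, 221.6, -100.3] [-4.06, 8.15, 34.88]
```

play_rows(fingers=[255,255,255,255,255,255,255,255,255,255,255,255,255,255,255,255,255,255,255,255], linear=[[0,0,-15],[0,0,-40],[0,0,-70],[0,0,-95],[-20,12,-110],[-50,30,-118],[-85,50,-124],[-120,71,-128],[-155,92,-130],[-188,111,-131],[-220,129,-128],[-252,147,-123],[-285,165,-118],[-315,181,-113],[-345,197,-108],[-370,211,-103],[-385,219,-101],[-390,222,-100],[-390,222,-100],[-390,222,-100]], rot=[[0,0,0],[0,0,0],[0,0,0],[0,0,0],[-1,1.4,2],[-2,2.8,5],[-3,4.2,8],[-4,5.6,11],[-5,7,15],[-5,7.4,18],[-5,7.5,21],[-5,7.7,24],[-4.5,7.9,27],[-4.3,8,30],[-4.1,8.1,33],[-4.1,8.1,34.9],[-4.1,8.1,34.9],[-4.1,8.1,34.9],[-4.1,8.1,34.9],[-4.1,8.1,34.9]])

```text
time_s: 22.2
position: [0.4589, -0.3623, 0.3997]
tcp_rot: [[0.99, 0.142, -0.001], [0.142, -0.99, 0.001], [-0.0, -0.001, -1.0]]
force: [0.1, 0.7, -3.1]
opening: 0.327
```

```bash
python3 - <<'E'
from h import *
from bowl import *
done([-390,222,-100],[-4.1,8.1,34.9])
t=capture("top");s=capture("side")
st=bot.read_state();print(st['position'],st['force'],st['moment'],st['qvel'],st['opening']);print(st['tcp_rot'])
cv2.imwrite("pics/top14.png",t[:,:,::-1]);cv2.imwrite("pics/side14.png",s[:,:,::-1])
p=st['position'];R=st['tcp_rot']
pts=[p+R@np.array([x,y,-.037]) for x,y in((-.09,-.0145),(-.09,.0145),(.09,.0145),(.09,-.0145))]+[p+R@np.array([x,.0125,.065]) for x in(-.09,.09)]
for n in("top","side"):print(n,proj(n,pts))
E
```

```text
cmd [ 0.458 -0.364  0.4  ]
[[ 0.99   0.141 -0.001]
 [ 0.141 -0.99  -0.001]
 [-0.001  0.001 -1.   ]]
[ 0.459 -0.362  0.4  ] [ 0.745 -0.064 -4.587] [-0.003  0.19  -0.005] [-0.126 -0.064 -0.041 -0.186 -0.195 -0.048] 0.33191292506606607
[[ 0.99   0.143 -0.   ]
 [ 0.143 -0.99   0.   ]
 [-0.    -0.    -1.   ]]
top [[521.248 315.476]
 [539.151 312.347]
 [509.978 202.125]
 [492.821 205.039]
 [507.038 309.56 ]
 [482.543 212.533]]
side [[477.044  50.1  ]
 [479.442  44.755]
 [391.922  28.58 ]
 [387.75   33.184]
 [463.406  91.635]
 [383.55   73.555]]
```

View pics/top14.png

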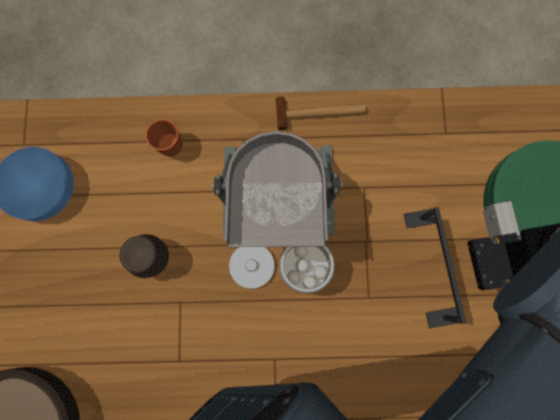

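View pics/side14.png

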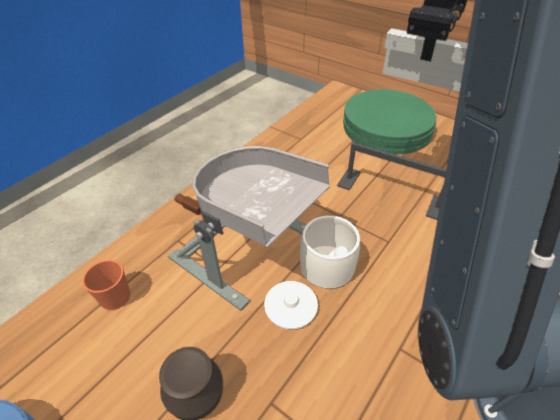

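```bash
python3 - <<'E'
from h import *
t=cv2.imread("pics/top14.png")[:,:,::-1];s=cv2.imread("pics/side14.png")[:,:,::-1]
t=np.clip(t.astype(float)*1.6,0,255).astype(np.uint8)
crop(t,400,195,130,140,5,"pics/a.png");crop(s,370,15,110,90,7,"pics/b.png")
E
```

```text
(no output)
```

View pics/a.png

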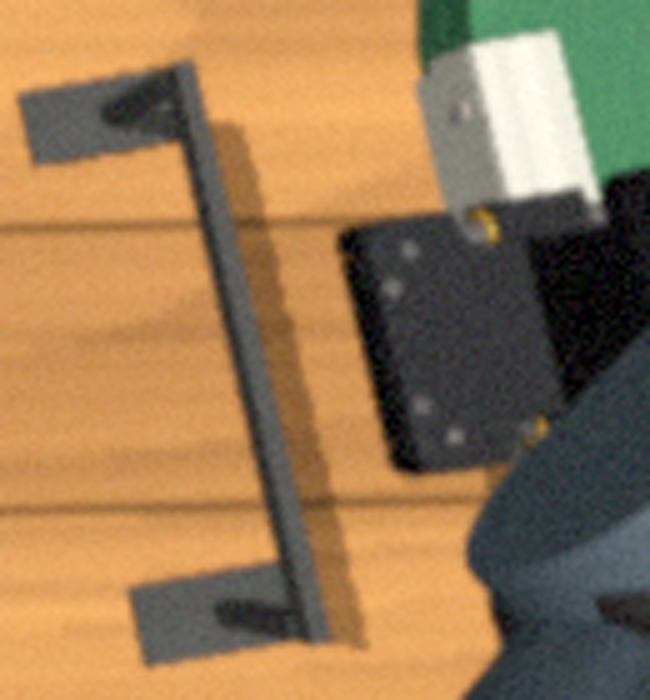

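View pics/b.png

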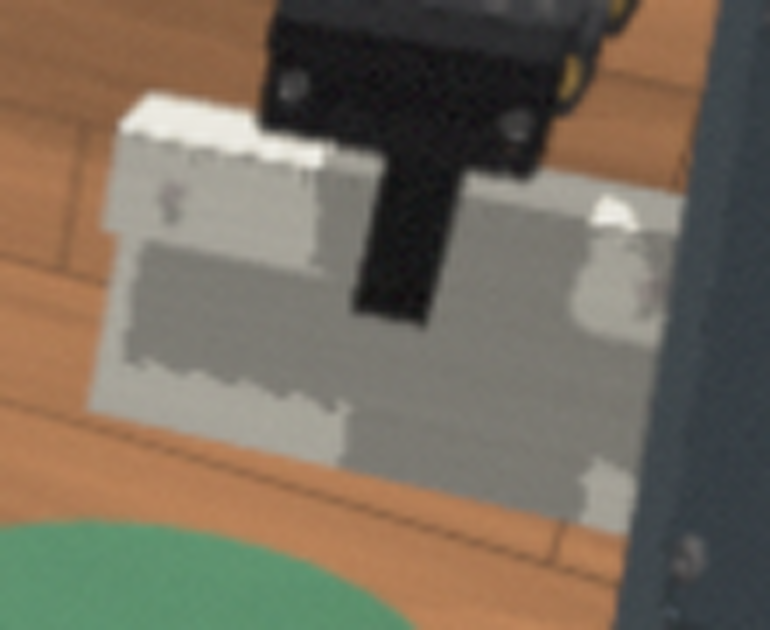

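```bash
python3 - <<'E'
from h import *
from bowl import *
for q in((190,64),(318,640),(250,350)): print(onz("top",(400+q[0]/5-1.2,195+q[1]/5+.5),.13))
rows([([.4583,-.361,.21],down(-81.8)),([.4583,-.361,.098],down(-81.8))])
E
```

```text
[ 0.595 -0.346  0.13 ]
[ 0.332 -0.381  0.13 ]
[ 0.461 -0.363  0.13 ]
[0.4, -3.0, 189.7] [0.05, 0.04, -0.11]
[0.5, -3.1, 301.7] [0.05, 0.04, -0.11]
```

play_rows(fingers=[255,255,255,255,255,255,255,255], linear=[[0,-2,30],[0,-2,70],[0,-2,110],[0,-2,150],[0,-2,180],[0,-2,192],[0,-2,192],[0,-2,192]], rot=[[0,0,0],[0,0,0],[0,0,0],[0,0,0],[0,0,0],[0,0,0],[0,0,0],[0,0,0]])

```text
time_s: 23.1
position: [0.4592, -0.3623, 0.2094]
tcp_rot: [[0.99, 0.141, 0.001], [0.141, -0.99, -0.003], [0.001, 0.003, -1.0]]
force: [-0.1, 0.6, -3.4]
opening: 0.33
```

```bash
python3 - <<'E'
from h import *
from bowl import *
done([0,-2,192],[0,0,0])
t=capture("top");s=capture("side")
st=bot.read_state();print(st['position'],st['force'])
t=np.clip(t.astype(float)*1.6,0,255).astype(np.uint8)
crop(t,420,195,80,110,6,"pics/a2.png");crop(s,335,80,110,110,6,"pics/b2.png")
E
```

```text
cmd [ 0.458 -0.362  0.208]
[[ 0.99   0.141 -0.001]
 [ 0.141 -0.99  -0.001]
 [-0.001  0.001 -1.   ]]
[ 0.459 -0.363  0.21 ] [ 0.462 -0.849 -4.26 ]
```

View pics/a2.png

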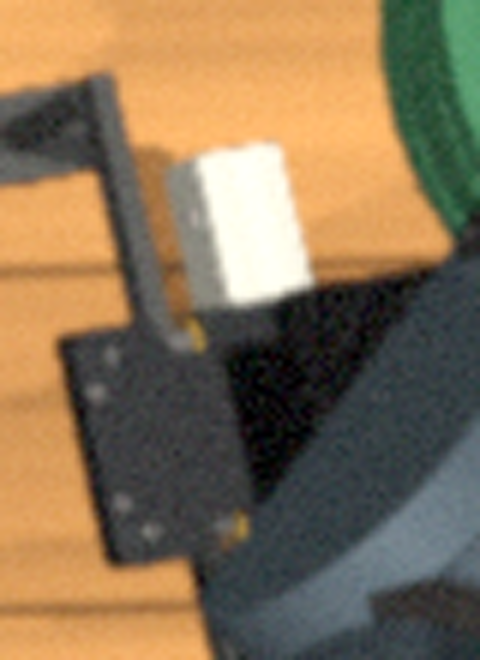

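View pics/b2.png

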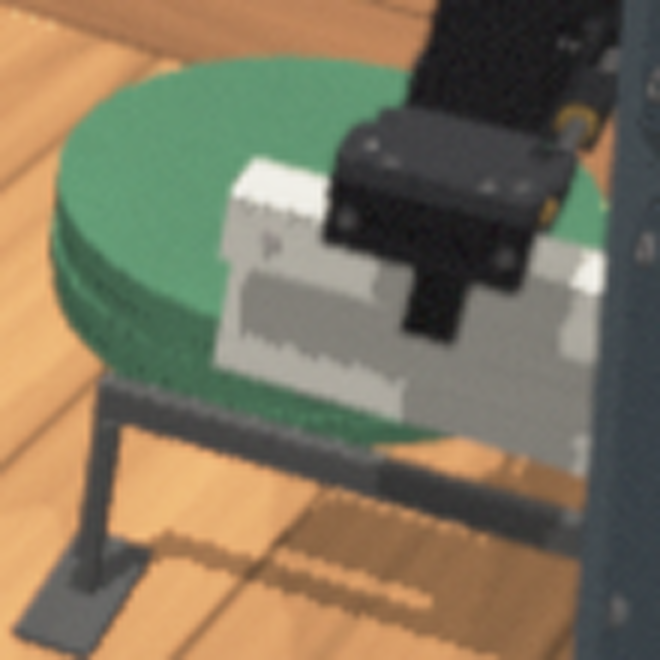

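```bash
python3 - <<'E'
from h import *
from plan import *
st=bot.read_state();p=st['position'];R=st['tcp_rot']
fc=[p+R@np.array([.091,y,-.037]) for y in(.0145,-.0145)]+[p+R@np.array([.091,.0125,.065])]
T=proj("top",fc)[:2];S=proj("side",fc)
To=np.array([(420+283/6,195+142/6),(420+205/6,195+158/6)])
So=np.array([(335+257/6,80+158/6),(335+235/6,80+192/6),(335+217/6,80+365/6)])
print("bias top",To-T,"side",So-S)
bt=(To-T).mean(0);bs=(So-S).mean(0)
u=R[:2,0]/np.linalg.norm(R[:2,0]);n=np.array([-u[1],u[0]])
def lat(P): return (n@(P[:2]-p[:2]))*1000
# bar top-face edges (top view) left/right pairs
for q in((95,74),(117,74),(136,310),(162,310)):
    P=onz("top",np.array([420+q[0]/6,195+q[1]/6])-bt,.13);print("top bar",P,lat(P))
# side: top face of bar: far edge / near edge
for q in((160,385),(160,402),(350,440),(350,458)):
    P=onz("side",np.array([335+q[0]/6,80+q[1]/6])-bs,.13);print("side bar",P,lat(P))
E
python3 - <<'E'
import sys;sys.path.insert(0,'.')
import os;os.chdir('.')
from h import *
s=capture("side");crop(s,345,135,80,45,10,"pics/b3.png")
E
```

```text
bias top [[ 1.564 -0.145]
 [ 2.329  0.196]] side [[0.444 0.062]
 [0.692 0.22 ]
 [0.242 0.435]]
top bar [ 0.597 -0.34   0.13 ] 3.237651645931593
top bar [ 0.597 -0.348  0.13 ] -5.191042169332608
top bar [ 0.505 -0.348  0.13 ] 8.380305895895482
top bar [ 0.505 -0.358  0.13 ] -1.4256528772111108
side bar [ 0.573 -0.353  0.13 ] -6.351837234449534
side bar [ 0.567 -0.342  0.13 ] 5.787765976763956
side bar [ 0.486 -0.366  0.13 ] -7.236365671761019
side bar [ 0.481 -0.354  0.13 ] 5.258240792934126
```

View pics/b3.png

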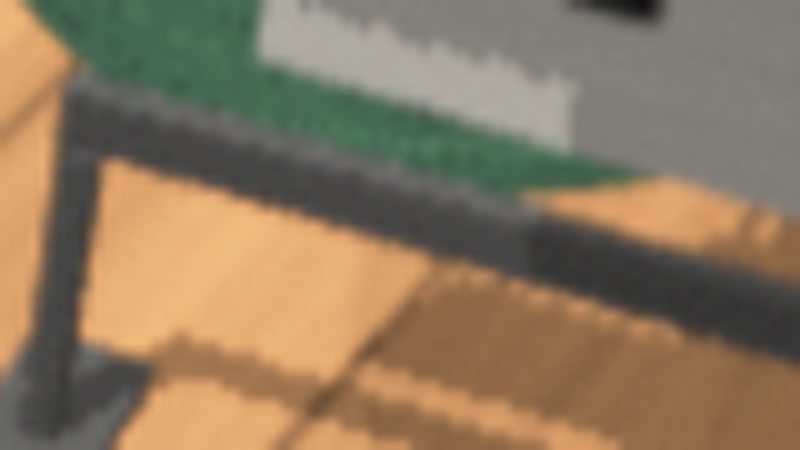

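play_rows(fingers=[255,255,255,255,255,255,255], linear=[[0,0,8],[0,0,20],[0,0,40],[0,0,55],[0,0,70],[0,0,80],[0,0,80]], rot=[[0,0,0],[0,0,0],[0,0,0],[0,0,0],[0,0,0],[0,0,0],[0,0,0]])

```text
time_s: 23.95
position: [0.4568, -0.3606, 0.1257]
tcp_rot: [[0.99, 0.14, -0.004], [0.14, -0.99, 0.003], [-0.003, -0.004, -1.0]]
force: [-0.4, -0.7, -3.9]
opening: 0.328
```

play_rows(fingers=[255,255,255,255,255,255], linear=[[0,0,5],[0,0,11],[0,0,18],[0,0,25],[0,0,28],[0,0,28]], rot=[[0,0,0],[0,0,0],[0,0,0],[0,0,0],[0,0,0],[0,0,0]])

```text
time_s: 24.55
position: [0.4575, -0.3613, 0.0991]
tcp_rot: [[0.99, 0.141, -0.002], [0.141, -0.99, 0.001], [-0.002, -0.001, -1.0]]
force: [0.4, 1.0, -3.6]
opening: 0.33
```

play_rows(fingers=[255,255,255,255], linear=[[0,0,1],[0,0,2],[0,0,2.5],[0,0,2.5]], rot=[[0,0,0],[0,0,0],[0,0,0],[0,0,0]])

```text
time_s: 24.95
position: [0.4578, -0.3617, 0.0973]
tcp_rot: [[0.99, 0.141, -0.001], [0.141, -0.99, -0.0], [-0.001, 0.0, -1.0]]
force: [-0.1, -0.0, -4.4]
opening: 0.332
```

```bash
python3 - <<'E'
from h import *
s=capture("side");t=capture("top");crop(s,340,100,110,90,6,"pics/b4.png");crop(t,400,195,100,130,4,"pics/a4.png")
E
```

```text
(no output)
```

View pics/b4.png

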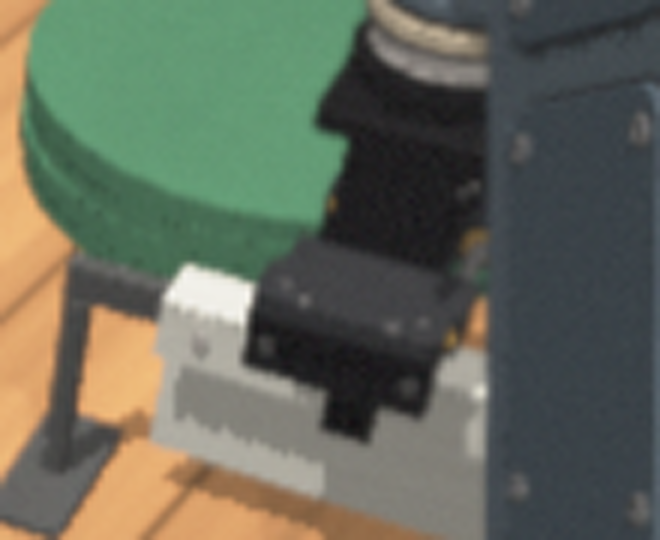

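View pics/a4.png

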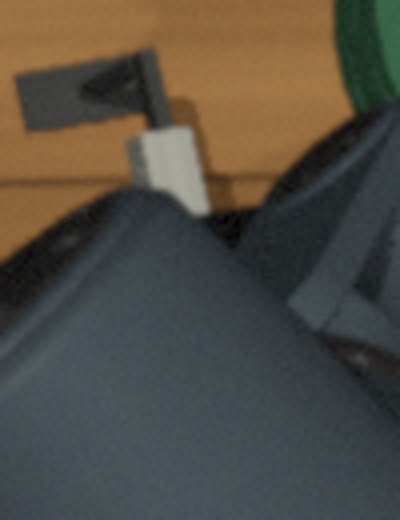

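play_rows(fingers=[255,255,255], linear=[[0,0,0.6],[0,0,1.2],[0,0,1.2]], rot=[[0,0,0],[0,0,0],[0,0,0]])

```text
time_s: 25.35
position: [0.4578, -0.3618, 0.0965]
tcp_rot: [[0.99, 0.141, -0.001], [0.141, -0.99, -0.0], [-0.001, 0.0, -1.0]]
force: [-1.0, -0.1, 0.3]
opening: 0.331
```

Contact: the weight is now on the bar. Open and rise.

play_rows(fingers=[200,170,160,140,100,50,0,0,0,0], linear=[[0,0,0],[0,0,0],[0,0,0],[0,0,0],[0,0,0],[0,0,0],[0,0,0],[0,0,0],[0,0,0],[0,0,0]], rot=[[0,0,0],[0,0,0],[0,0,0],[0,0,0],[0,0,0],[0,0,0],[0,0,0],[0,0,0],[0,0,0],[0,0,0]])

```text
time_s: 26.35
position: [0.4578, -0.3616, 0.096]
tcp_rot: [[0.99, 0.141, -0.001], [0.141, -0.99, 0.0], [-0.001, -0.0, -1.0]]
force: [-0.1, -0.1, 0.8]
opening: 0.912
```

play_rows(fingers=[0,0,0,0,0,0,0,0,0], linear=[[0,0,-10],[0,0,-30],[0,0,-60],[0,0,-100],[0,0,-150],[0,0,-200],[0,0,-240],[0,0,-240],[0,0,-240]], rot=[[0,0,0],[0,0,0],[0,0,0],[0,0,0],[0,0,0],[0,0,0],[0,0,0],[0,0,0],[0,0,0]])

```text
time_s: 27.25
position: [0.4581, -0.3617, 0.3377]
tcp_rot: [[0.99, 0.141, 0.001], [0.141, -0.99, -0.002], [0.001, 0.003, -1.0]]
force: [-0.2, 0.9, -0.5]
opening: 1.0
```

```bash
python3 - <<'E'
from h import *
s=capture("side");t=capture("top");crop(s,0,0,560,420,1,"pics/b5.png");crop(t,205,110,290,220,2,"pics/a5.png");crop(s,340,100,110,110,6,"pics/c5.png")
st=bot.read_state();print(st['position'],st['force'],st['opening'],st['qvel'],st['time_s'])
E
```

```text
[ 0.45717186 -0.36077502  0.33474104] [-0.7911109  -0.83873074 -0.08810985] 0.9977591827209356 [ 0.01962247  1.02261105  0.57553607  0.04932111 -0.06542191  0.03300182] 27.35
```

View pics/b5.png

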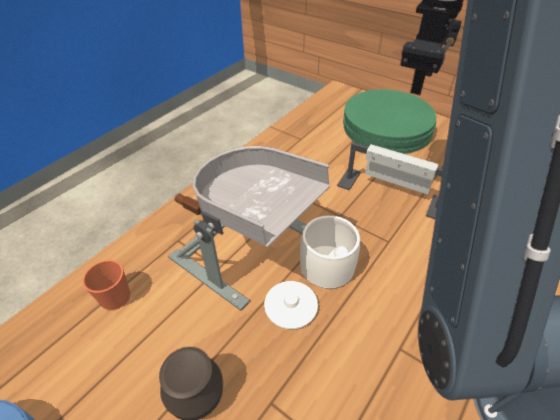

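View pics/a5.png

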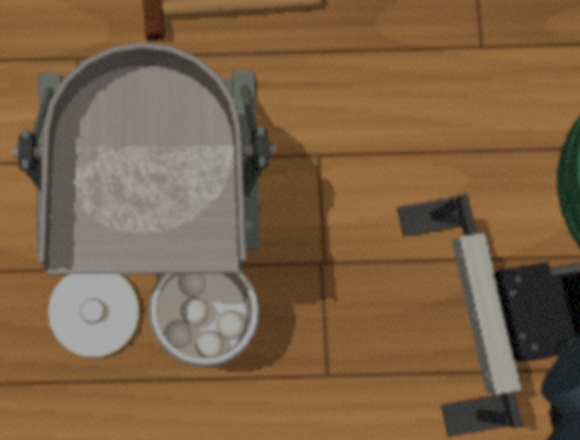

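View pics/c5.png

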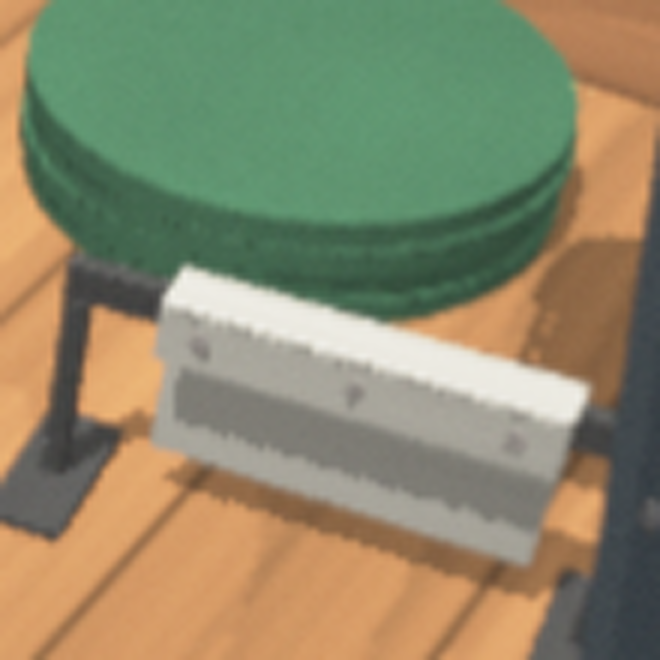

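The card hangs level over the bar, all five balls are in the jar, the bowl is back up, and the lid and vase are where they were. I'm handing it in.

```bash
python3 -c "
from rig import bot
print(bot.hand_in())"
```

```text
the job is handed in; nothing more can be done
None
```

The job is done and handed in at about 27 s. All five balls are in the jar and the card hangs over its rail by the fold again.

- **Pouring:** I stood the card slantwise on the bowl's floor and tipped the bowl gently, with about 8–12 N vertical on the card. My highest reading, in between-move checks only, was about 13 N in total, including roughly 9 N sideways.
- **Jam:** The balls arched between card and wall on the first tip, with a gap of about 48 mm. I eased the bowl up and tipped again with a gap of about 54 mm, and they arched again at full tip. I then swung the card about 6° with the bowl still tipped, which opened the gap to about 65 mm, and all five ran out into the jar. So the final gap was wider than the narrow one asked for, though less than two ball widths.
- **Last checks:** The pictures show five balls in the jar, the bowl empty and back at rest, the card level on the rail, and the lid and vase where they were. The gripper is open, about 20 cm above the card and touching nothing.
- **Disagreement:** The two cameras disagreed by 3–7 mm sideways, so I placed the card between their readings and checked by contact force. The card met the bowl floor and the bar at the expected heights.

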